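Post the weld coupons and mark the box

TASK

Send off the finished weld coupons: pick up every flat coupon lying on the bench and post it, end first and turned in line with the slot, through the slot in the sloping face of the grey box so that it drops inside. When all are in, take the marking brush from its tray, dip its bristles well down into the open pot, then touch the bristle end to the middle of the tag plate on the box, and lay the brush back in its tray, flat and lengthwise. Leave the pot and the jar standing.

Things in the scene. Friction and masses are not known exactly. Their poses are not given: they have to be found in the camera images.
- coupon1_mid (a point): Centre of a flat aluminium weld coupon, 120 x 44 x 10 mm (long x wide x thick), about 0.15 kg, with a 1 mm weld bead (looks only) along its upper face. x runs along the length, y across the width, z through the thickness. All coupons are alike and lie flat on the table on the robot's right; three to five are present (None if absent).
- coupon2_mid (a point): Centre of a flat aluminium weld coupon, 120 x 44 x 10 mm (long x wide x thick), about 0.15 kg, with a 1 mm weld bead (looks only) along its upper face. x runs along the length, y across the width, z through the thickness. All coupons are alike and lie flat on the table on the robot's right; three to five are present (None if absent).
- coupon3_mid (a point): Centre of a flat aluminium weld coupon, 120 x 44 x 10 mm (long x wide x thick), about 0.15 kg, with a 1 mm weld bead (looks only) along its upper face. x runs along the length, y across the width, z through the thickness. All coupons are alike and lie flat on the table on the robot's right; three to five are present (None if absent).
- coupon4_mid (a point): Centre of a flat aluminium weld coupon, 120 x 44 x 10 mm (long x wide x thick), about 0.15 kg, with a 1 mm weld bead (looks only) along its upper face. x runs along the length, y across the width, z through the thickness. All coupons are alike and lie flat on the table on the robot's right; three to five are present (None if absent).
- coupon5_mid (a point): Centre of a flat aluminium weld coupon, 120 x 44 x 10 mm (long x wide x thick), about 0.15 kg, with a 1 mm weld bead (looks only) along its upper face. x runs along the length, y across the width, z through the thickness. All coupons are alike and lie flat on the table on the robot's right; three to five are present (None if absent).
- box: Fixed grey closed steel box with a sloping face. Origin on the table straight below the slot's centre; x points out of the sloping side (which faces the robot's right), y along the slot, z up. Back wall at x = -140 mm, front wall at +61 mm (127 mm high), sides at y = +-85 mm; flat top 215 mm high from x = -140 to -13 mm, then the face slopes down to the front wall. Walls 5 mm, hollow.
- slot (a point): Centre of the slot on the outer surface of the sloping face, 200 mm up; axes as the box. Face normal outward: (0.766, 0, 0.643) in them, so parts go in along (-0.766, 0, -0.643), 40 degrees below level. Slot 58 mm along y, 18 mm along the slope, its upper edge 11 mm below the top's edge. A coupon goes in end first; let go with more than half inside it tips and drops in.
- tag_face (a point): Centre of the outer surface of the aluminium tag plate on the sloping face, 55 mm down the slope from the slot: 80 mm along y, 46 mm along the slope, 4 mm thick, parallel to the face. Axes as the box.
- brush_mid (a point): Middle of the marking brush, half-way up: rigid, 200 mm long, 60 g, near balance here. x runs along it from bristles to handle end, z up as it lies. Wooden handle 18 mm wide, 16 mm high from 25 mm on the bristle side of this point to the end; then a steel ferrule 24 mm wide, then rigid dark bristles 22 mm wide, 10 mm thick.
- brush_tip (a point): End of the bristles of the brush, 100 mm from its middle along the brush's -x.
- tray_mid (a point): Middle of the inner floor of the fixed shallow brush tray, 4 mm above the table: outside 240 mm along its x, 100 mm along its y, 12 mm high, walls 4 mm. The brush starts lying in it, bristles towards the tray's -x (towards the robot).
- pot_in (a point): Centre of the inner floor of the open pot: a loose round steel tub, 100 mm across its rim, 60 mm high, walls 4 mm, floor 5 mm, 0.5 kg, standing on the table on the robot's left; z is its axis. A taller closed jar stands near it.
- jar_up (a point): Middle of the underside of that jar: closed, white, steel cap, 68 mm across, 100 mm high, loose, not needed; z is its axis.
Things that resemble listed ones, but are neither listed nor needed, are in the scene too. Leave any blue or turquoise look-alike of the part that bears coupon2_mid alone.

How it is judged:
By the outcome, as a careful person would: the job done as asked, in the order asked, and still so for the second after the job is handed in, with the robot touching nothing.
Of coupon1, coupon2, coupon3, coupon4, coupon5 only 3 to 5 are there at a start; the rules pass over those that are not, and their reading is None.
At some moment in a run one of coupon1, coupon2, coupon3, coupon4, coupon5 may be knocked a few centimetres aside while the robot is not near it.
It also fails if it takes over 210 s, if anything falls off the work surface, if the arm or the gripper's body presses on something with over 40 N, if the wrist force passes 120 N, or if a joint passes its speed limit or range.

ROBOT

A 7-joint arm with a two-finger parallel gripper is mounted at the origin on the work surface. World frame = base frame: x ahead of the robot, y to its left, z up, the work surface at z = 0. Lengths are in m, angles in rad, forces in N, time in s.
With the tool pointing down it reaches from about 0.4 to 0.9 m from the base axis. Payload 5.5 kg.
Tool frame: the origin (TCP) lies between the finger pads; the fingertips stand 14 mm ahead of it and the grasp point (between the pads) lies 5 mm behind it (robot.tcp_to_tips is the distance from the TCP to the fingertips, in m); z points along the fingers, y is the line along which they close (so a half turn about z gives the same grasp; the last joint's range is limited). The gripper opens to 92 mm and grips with 3 to 60 N. Pads are 19 mm wide; open, the fingers measure 130 mm over their backs; the gripper's body (75 mm by 190 mm) begins 47 mm behind the grasp point.
Start: joints at [1.552, 0.501, -0.427, 1.55, 0.221, 1.138, -0.21], TCP at [0.181, -0.624, 0.241] pointing down, gripper open.
Joint ranges: [-2.88, 2.88], [-0.31, 2.03], [-1.54, 1.56], [0.2, 2.42], [-1.41, 4.55], [0.19, 2.02], [-2.57, 2.57]. Speed limits (rad/s): [2.57, 2.57, 3.14, 3.14, 3.14, 3.14, 3.14].

INTERFACE

Orientations are given as a 3x3 rotation matrix whose columns are the frame's x, y, z axes.
In Python, from plant import sensors, viewer, robot gives the robot as it stands.
- The arm moves only by the tool apply_moves, never from a script. Its argument "steps" is a list that holds one entry, the list of rows, each a list of 7 numbers: the shift along the world's x, y, z in cm, then the turn, a rotation vector about the world's x, y, z in rad, then the gripper command: -1 is fully open, 1 is shut, values between are in proportion. A call has 1 to 20 rows; each row shifts and turns the commanded pose from where the row before left it; what a row does not reach is not made up. A row lasts 1/8 s, in which the tool goes at most 62.5 mm and 10.7 degrees, less where a joint would pass 70% of its speed; a pose out of reach is approached as far as the arm can. A call with a gripper value outside its range is refused whole. The fingers move at their own pace and stop on an object; the grip force is fixed at half the most. Time passes only in rows, so rows that do not move let the fingers close. It gives the time, the measured TCP pose, the force, the opening and the grip force at its end, in the units of the state.
- sensors.get_obs(): the state, without advancing time (a new reading comes with each control period).
- viewer.capture(name): name is "side" or "top" or "wrist"; returns the picture (400x640x3 uint8, red, green, blue); there is no depth.
- viewer.camera_model(name): a dict with "fx", "fy", "cx", "cy" (pixels), "world_from_camera" (4x4, takes a point from camera to world coordinates). Camera axes: x right, y down, z forward; pixel columns grow to the right and rows downward; lengths in m; the calibration is good to about 2 mm. A picture is of the moment at which its call begins: read the wrist's pose just before it. camera_model takes no time and is no camera call; for the wrist camera it gives the pose at the moment of the call.
- robot.finish_job(): hands the job in; it is judged then, once.
Trained networks look in the newest picture that a camera, given by its name, has taken for a name from the list of things; names that differ only in an ending like _2 or _b are one class to them, and where a whole thing is asked for, a point or a joint stands for the part that bears it (a point fixed in the world has none). Each returns a list of dicts, best first, with "confidence" (0 to 1); they miss things now and then, are a little off and sometimes report something else, mostly with a low value. They report only what shows in the picture. A call takes as long as a camera call. They do not tell look-alikes from the thing itself.
- viewer.spot_in(name, camera): "bbox" ([left, top, right, bottom] in pixels, round what is visible of it).
- viewer.masks_of(name, camera): "mask" (400x640 bool, what is visible of it) and "bbox" ([left, top, right, bottom] in pixels, round what is visible of it).
The state is a dict: "time": time; "joint_pos": joint angles; "joint_vel": joint speeds; "effort": joint torques, N m; "eef_pos": TCP position; "orientation": TCP orientation; "contact_force": force on the tool from outside, world axes, zero at the start; "wrist_torque": the same for the moment, N m; "finger_gap": finger opening in m; "grip_force": force on a finger pad.
Only numpy, scipy, OpenCV 4.12 (cv2) and the standard library are available. Lean on these libraries where they do the work, as an engineer would, in place of code of your own. Each camera call takes 0.05 s, during which the arm holds its last target. There are 200 camera calls.

## Working session

There is one attempt and no reset: what is moved stays moved. The work goes in short steps, Python scripts to look and compute and a tool call to move; the robot and the scene stay as the last step left them, time stands still between calls to the robot, and variables do not carry over. Pictures are saved under pics/ and viewed, at most 14 in all, crops included, and the job is handed in when it is done.

Besides the shell and the picture viewer there is one more tool, called after "Emit:" by a JSON object that holds its "fn" and its "kwargs". apply_moves: Moves the arm, as the interface text tells. Its arguments: {"type":"object","properties":{"steps":{"type":"array","items":{"type":"array","items":{"type":"array","items":{"type":"number"}}}}},"required":["steps"]}

```bash
mkdir -p pics; ls; cat > h.py <<'E'
import numpy as np, cv2
from plant import sensors, viewer, robot
def save(cam,name):
    im=viewer.capture(cam); cv2.imwrite('pics/'+name,im[:,:,::-1]); return im
def ray(cam,u,v):
    m=viewer.camera_model(cam); T=np.array(m['world_from_camera'])
    d=T[:3,:3]@np.array([(u-m['cx'])/m['fx'],(v-m['cy'])/m['fy'],1.]); return T[:3,3],d
def at_z(cam,u,v,z):
    o,d=ray(cam,u,v); return o+d*(z-o[2])/d[2]
def proj(cam,p):
    m=viewer.camera_model(cam); T=np.linalg.inv(np.array(m['world_from_camera'])); q=T[:3,:3]@np.array(p)+T[:3,3]
    return np.array([m['fx']*q[0]/q[2]+m['cx'],m['fy']*q[1]/q[2]+m['cy']])
def rect(cam,mask,z):
    """min-area rectangle of mask on plane z -> centre, size, long-axis angle"""
    v,u=np.nonzero(mask); P=np.array([at_z(cam,a,b,z)[:2] for a,b in zip(u,v)])
    (c,s,a)=cv2.minAreaRect((P*1000).astype(np.float32))
    if s[0]<s[1]: a+=90; s=s[::-1]
    return np.round(c,1),np.round(s,1),round((a+90)%180-90,1)
E
python3 - <<'E'
from h import *
np.set_printoptions(precision=3,suppress=True)
for c in ('top','side','wrist'):
    save(c,c+'0.png'); m=viewer.camera_model(c); print(c,m['fx'],np.array(m['world_from_camera']))
for n in ['coupon1_mid','box','tag_face','brush_mid','tray_mid','pot_in','jar_up']:
    for c in ('top','side'):
        for d in viewer.masks_of(n,c): print(n,c,round(d['confidence'],2),np.round(d['bbox']), rect(c,d['mask'],.01) if c=='top' else '')
print(sensors.get_obs())
E
```

```text
pics
top 382.782274014721 [[-0.01  -0.986  0.166  0.32 ]
 [-1.     0.009 -0.003  0.046]
 [ 0.002 -0.166 -0.986  1.231]
 [ 0.     0.     0.     1.   ]]
side 388.2226923888813 [[-0.789 -0.416  0.452 -0.052]
 [-0.615  0.537 -0.578  0.718]
 [-0.002 -0.734 -0.679  0.953]
 [ 0.     0.     0.     1.   ]]
wrist 296.755217366007 [[ 0.278 -0.913 -0.299  0.262]
 [-0.96  -0.265 -0.084 -0.601]
 [-0.003  0.311 -0.95   0.384]
 [ 0.     0.     0.     1.   ]]
coupon1_mid side 0.46 [223. 257. 274. 301.] Traceback (most recent call last):
  File "<stdin>", line 7, in <module>
  File "h.py", line 15, in rect
    v,u=np.nonzero(mask); P=np.array([at_z(cam,a,b,z)[:2] for a,b in zip(u,v)])
                                      ~~~~^^^^^^^^^^^
  File "h.py", line 9, in at_z
    o,d=ray(cam,u,v); return o+d*(z-o[2])/d[2]
        ~~~^^^^^^^^^
  File "h.py", line 6, in ray
    m=viewer.camera_model(cam); T=np.array(m['world_from_camera'])
ValueError: time passes only in moves, steps and waits
```

View pictures.

```bash
python3 - <<'E'
s=open('h.py').read()
s=s.replace("""    m=viewer.camera_model(cam); T=np.array(m['world_from_camera'])
    d=""","""    m=M(cam); T=np.array(m['world_from_camera'])
    d=""").replace("m=viewer.camera_model(cam); T=np.linalg","m=M(cam); T=np.linalg")
s=s.replace("def save","_c={}\ndef M(cam):\n    if cam not in _c: _c[cam]=viewer.camera_model(cam)\n    return _c[cam]  # one pose per script\ndef save",1)
open('h.py','w').write(s)
E
python3 - <<'E'
from h import *
np.set_printoptions(precision=3,suppress=True)
M('top')
for n in ['coupon1_mid','box','tag_face','brush_mid','tray_mid','pot_in','jar_up']:
    for c in ('top','wrist'):
      try:
        for d in viewer.masks_of(n,c): print(n,c,round(d['confidence'],2),np.round(d['bbox']), rect(c,d['mask'],.01))
      except Exception as e: print(n,c,e)
o=sensors.get_obs(); print(o['time'],o['eef_pos'],o['orientation'],o['finger_gap'])
E
```

```text
box top 0.72 [273. 156. 352. 236.] (array([530.1,  67.4]), array([237.6, 231. ]), 11.3)
tag_face top 0.71 [336. 176. 351. 203.] (array([552.8, -20.7]), array([97.1, 33.1]), 12.7)
brush_mid top 0.83 [233. 159. 255. 222.] (array([548.7, 287.2]), array([199.3,  26. ]), -4.4)
brush_mid top 0.24 [430. 179. 464. 204.] (array([ 545.2, -369.1]), array([123. ,  44.6]), -78.5)
tray_mid top 0.56 [230. 153. 263. 227.] (array([556.5, 281.2]), array([240.4, 101.8]), -2.7)
pot_in top 0.61 [185. 163. 219. 196.] (array([586. , 433.2]), array([120. , 100.9]), 48.7)
jar_up top 0.57 [183. 205. 217. 232.] (array([459.4, 431.6]), array([91.2, 74. ]), 89.5)
1.0 [ 0.181 -0.624  0.241] [[ 0.961  0.278  0.   ]
 [ 0.278 -0.961 -0.   ]
 [ 0.     0.    -1.   ]] 0.09227949488236449
```

View pics/top0.png

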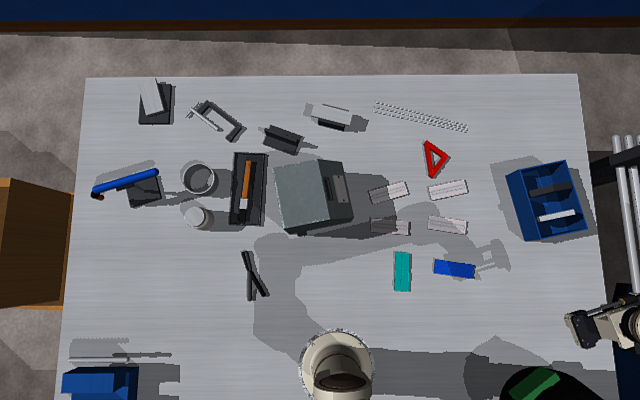

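View pics/side0.png

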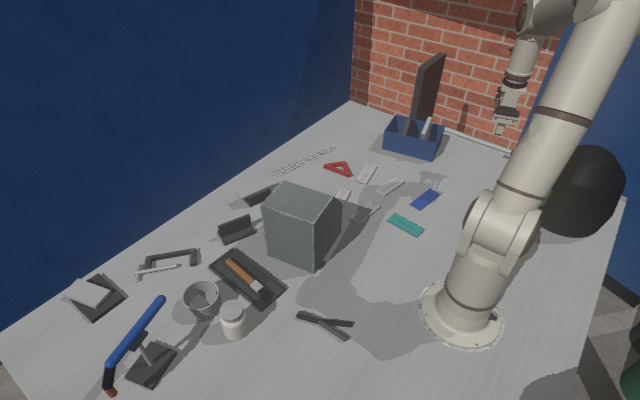

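View pics/wrist0.png

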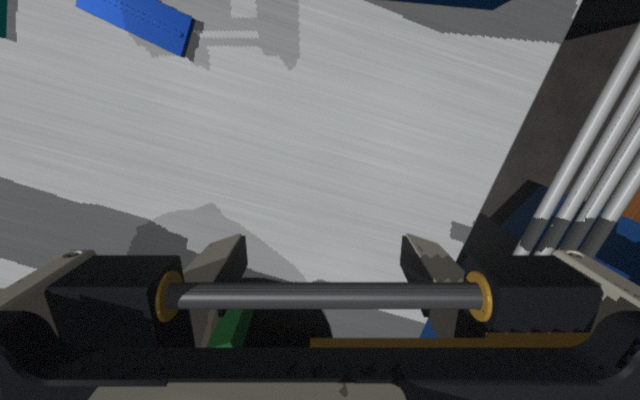

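The top image shows these coupon candidates:
- Four pale beaded plates at (389,191), (448,189), (389,227) and (447,225). These match the description.
- Turquoise (402,271) and blue (454,268) look-alikes, which I'll leave alone.
- A pale bar inside the blue bin at (558,215), and loose plates at (150,95) and (333,112). These are clutter on the other side or the far side, not coupons lying flat on the right.

The box is at (315,195) with its tag at (340,188). The brush and tray are at (247,188), the pot at (199,178) and the jar at (200,217). The wrist image shows the blue decoy at (135,20) and no coupons. The side image agrees with the top one. Next I'll move the wrist camera over the coupons.

Emit:
{"fn": "apply_moves", "kwargs": {"steps": [[[2.7, 3.7, 1.6, 0, 0, -0.028, -1], [2.7, 3.7, 1.6, 0, 0, -0.028, -1], [2.7, 3.7, 1.6, 0, 0, -0.028, -1], [2.7, 3.7, 1.6, 0, 0, -0.028, -1], [2.7, 3.7, 1.6, 0, 0, -0.028, -1], [2.7, 3.7, 1.6, 0, 0, -0.028, -1], [2.7, 3.7, 1.6, 0, 0, -0.028, -1], [2.7, 3.7, 1.6, 0, 0, -0.028, -1], [2.7, 3.7, 1.6, 0, 0, -0.028, -1], [2.7, 3.7, 1.6, 0, 0, -0.028, -1], [0, 0, 0, 0, 0, 0, -1], [0, 0, 0, 0, 0, 0, -1]]]}}

```text
time: 2.5
eef_pos: [0.4504, -0.2548, 0.4006]
orientation: [[1.0, 0.002, -0.0], [0.002, -1.0, -0.001], [-0.0, 0.001, -1.0]]
contact_force: [-0.7, -0.6, -1.1]
finger_gap: 0.0919
grip_force: 0.0
```

```bash
python3 - <<'E'
from h import *
np.set_printoptions(precision=4,suppress=True)
M('wrist'); im=save('wrist','w1.png')
for n in ['coupon1_mid','slot','tag_face','box']:
    for d in viewer.masks_of(n,'wrist'): 
        k=np.array(d['bbox']); print(n,round(d['confidence'],2),k.round(), rect('wrist',d['mask'],.01))
print(sensors.get_obs()['eef_pos'])
E
```

```text
slot 0.68 [  0.  36. 213. 207.] (array([509. , 178.2]), array([436.6, 276.3]), -79.0)
tag_face 0.8 [ 95.  76. 162. 141.] (array([521.5,  82.4]), array([116.1,  75. ]), 10.9)
box 0.8 [  0.  32. 213. 208.] (array([509.2, 178.2]), array([437.5, 276.2]), -78.9)
box 0.57 [348. 143. 417. 174.] (array([ 434., -360.]), array([120.9,  44.9]), 80.2)
[ 0.4499 -0.2554  0.4002]
```

View pics/w1.png

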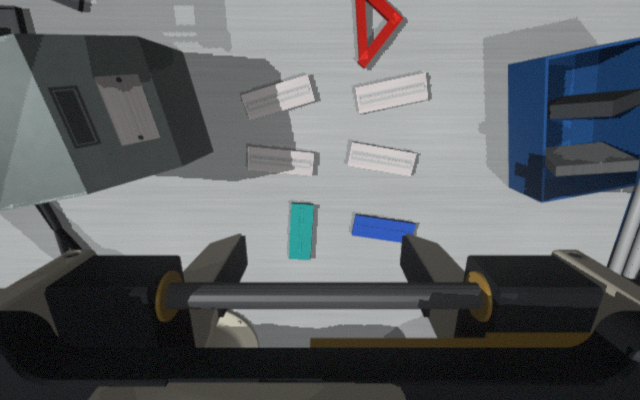

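The wrist image shows the four pale coupons at (280,95), (392,92), (281,160) and (382,159). The turquoise (302,230) and blue (385,228) look-alikes are separate from them. The slot is at (75,117) and the tag at (128,109). I'll fit the known shapes to the image edges.

```bash
cat >> h.py <<'E'
from scipy.optimize import minimize
def gradmap(im,s):
    g=cv2.GaussianBlur(cv2.cvtColor(im,cv2.COLOR_RGB2GRAY).astype(np.float32),(0,0),s)
    return np.hypot(cv2.Sobel(g,5,1,0),cv2.Sobel(g,5,0,1))
def lines(*polys):
    return np.vstack([np.linspace(a,b,25) for p in polys for a,b in zip(p[:-1],p[1:])])
def quad(L,W): return np.array([[-L,-W],[L,-W],[L,W],[-L,W],[-L,-W]])/2
def place(P,q):
    c,s=np.cos(q[2]),np.sin(q[2]); return np.c_[P[:,0]*c-P[:,1]*s+q[0],P[:,0]*s+P[:,1]*c+q[1],P[:,2]]
def pix(cam,X):
    m=M(cam); T=np.linalg.inv(np.array(m['world_from_camera'])); q=X@T[:3,:3].T+T[:3,3]
    return np.c_[m['fx']*q[:,0]/q[:,2]+m['cx'],m['fy']*q[:,1]/q[:,2]+m['cy']]
def fit(im,cam,P,q0):
    q=np.array(q0,float)
    for s,st in ((3,.012),(1.5,.005),(.8,.002)):
        G=gradmap(im,s)
        def f(q):
            uv=pix(cam,place(P,q)).astype(np.float32)
            return -float(cv2.remap(G,uv[None,:,0],uv[None,:,1],1).mean())
        S=np.vstack([q]+[q+np.eye(3)[i]*st*(1,1,8)[i] for i in range(3)])
        r=minimize(f,q,method='Nelder-Mead',options=dict(initial_simplex=S,xatol=1e-5,fatol=1e-4)); q=r.x
    return q,-r.fun
COUPON=lines(np.c_[quad(.12,.044),np.full(5,.01)])
d=np.array([.643,0,-.766]); n=np.array([.766,0,.643]); c0=np.array([0,0,.2])
def onface(s,w,h,o): return np.array([c0+d*(s+a*1)+n*o+np.array([0,b,0]) for a,b in quad(h,w)])
FACE=np.array([[-.013,-.085,.215],[.061,-.085,.127],[.061,.085,.127],[-.013,.085,.215],[-.013,-.085,.215]])
BOX=lines(onface(0,.058,.018,0),onface(.055,.08,.046,.004),FACE)
def overlay(im,cam,items):
    im=im.copy()
    for P,q in items:
        for u,v in pix(cam,place(P,q)): 
            if 0<=u<640 and 0<=v<400: im[int(round(v)),int(round(u))]=(255,0,0)
    return im
E
python3 - <<'E'
from h import *
np.set_printoptions(precision=4,suppress=True)
im=cv2.imread('pics/w1.png')[:,:,::-1]; it=[]
print(at_z('wrist',75,117,.2),at_z('wrist',128,109,.165))
b=at_z('wrist',75,117,.2)[:2]; t=at_z('wrist',128,109,.165)[:2]; a=np.arctan2(*(t-b)[::-1])
q,s=fit(im,'wrist',BOX,[*b,a]); print('box',q,s); it.append((BOX,q))
for u,v,e in ((280,95,15),(392,92,12),(281,160,-5),(382,159,-8)):
    # image right is -y world, up is +x: long axis angle
    p=at_z('wrist',u,v,.01); a0=-np.pi/2+np.radians(e)
    q,s=fit(im,'wrist',COUPON,[p[0],p[1],a0]); print('cp',q,np.degrees(q[2]),s); it.append((COUPON,q))
o=overlay(im,'wrist',it); cv2.imwrite('pics/o1.png',cv2.resize(o[20:220,0:440],None,fx=1.8,fy=1.8,interpolation=0)[:,:,::-1])
t=cv2.imread('pics/top0.png')[:,:,::-1]; print('box top',fit(t,'top',BOX,it[0][1]))
for P,q in it[1:]: print(fit(t,'top',P,q))
E
```

```text
[0.5166 0.0237 0.2   ] [ 0.5241 -0.0155  0.165 ]
box [ 0.5167  0.0232 -1.38  ] 88.02326965332031
cp [ 0.5385 -0.1766 -1.288 ] -73.79801187489697 121.59396362304688
cp [ 0.5459 -0.3705 -1.3718] -78.59972008372687 139.13487243652344
cp [ 0.4277 -0.1759 -1.6629] -95.27430796335973 113.07975769042969
cp [ 0.4311 -0.3601 -1.7414] -99.77677229639568 136.56700134277344
box top (array([ 0.5174,  0.0239, -1.3868]), np.float64(107.17295837402344))
(array([ 0.5397, -0.1771, -1.2882]), np.float64(140.5061492919922))
(array([ 0.5474, -0.3708, -1.3627]), np.float64(159.51817321777344))
(array([ 0.43  , -0.1769, -1.6572]), np.float64(123.75965118408203))
(array([ 0.4346, -0.361 , -1.7335]), np.float64(117.66915893554688))
```

View pics/o1.png

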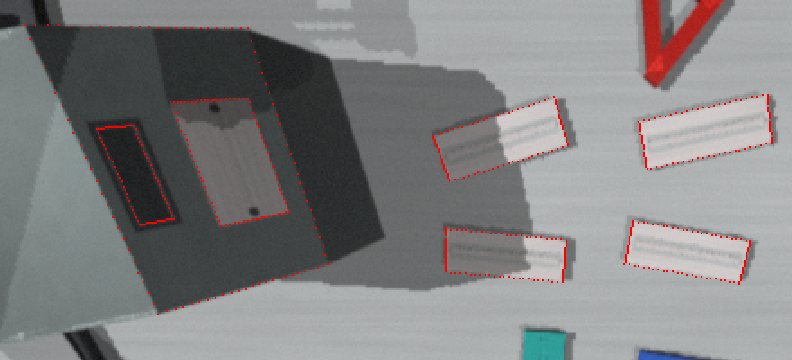

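The overlay fits tightly on all four coupons and on the box, tag and slot, and the top and wrist fits agree within about 2–3 mm. I'll start with coupon A, gripping near its tail with tool x pointing away from the box.

Emit:
{"fn": "apply_moves", "kwargs": {"steps": [[[1.25, 0.5, -3.5, 0, 0, -0.161, -1], [1.25, 0.5, -3.5, 0, 0, -0.161, -1], [1.25, 0.5, -3.5, 0, 0, -0.161, -1], [1.25, 0.5, -3.5, 0, 0, -0.161, -1], [1.25, 0.5, -3.5, 0, 0, -0.161, -0.5], [1.25, 0.5, -3.5, 0, 0, -0.161, -0.5], [1.25, 0.5, -3.5, 0, 0, -0.161, -0.5], [1.25, 0.5, -3.5, 0, 0, -0.161, -0.5], [0, 0, 0, 0, 0, 0, -0.5], [0, 0, 0, 0, 0, 0, -0.5]]]}}

```text
time: 4.0
eef_pos: [0.5457, -0.2126, 0.1293]
orientation: [[0.335, -0.942, -0.007], [-0.942, -0.335, 0.009], [-0.011, 0.003, -1.0]]
contact_force: [-0.1, 0.7, 0.3]
finger_gap: 0.0686
grip_force: 0.0
```

```bash
cat >> h.py <<'E'
BQ=np.array([.517,.0235,-1.383])
from scipy.spatial.transform import Rotation as Ro
def dl(pos,R=None):
    o=sensors.get_obs(); print('now',np.round(o['eef_pos'],4),'joints',np.round(o['joint_pos'],2),'gap',round(o['finger_gap'],4),'t',o['time'])
    print('  shift cm',np.round((np.array(pos)-o['eef_pos'])*100,2), 'rot', None if R is None else np.round(Ro.from_matrix(np.array(R)@np.array(o['orientation']).T).as_rotvec(),4))
def down(a): c,s=np.cos(a),np.sin(a); return np.array([[c,s,0],[s,-c,0],[0,0,-1]])
xb=np.array([np.cos(BQ[2]),np.sin(BQ[2]),0]); yb=np.array([-xb[1],xb[0],0]); Z=np.array([0,0,1.])
TX=.766*xb+.643*Z; TZ=.643*xb-.766*Z; RI=np.c_[TX,np.cross(TZ,TX),TZ]; SLOT=np.array([BQ[0],BQ[1],.2])
def post(s,g,hh): return SLOT-s*TX+g*TX-hh*TZ   # TCP with coupon centre s inside the face
E
python3 - <<'E'
from h import *
M('wrist'); im=save('wrist','w2.png')
q,s=fit(im,'wrist',COUPON,[.539,-.177,-1.288]); print(q,s)
g=q[:2]+.04*np.array([np.cos(q[2]),np.sin(q[2])])
dl([*g,.016],down(q[2]))
E
```

```text
[ 0.538685   -0.17633889 -1.28442632] 134.21311950683594
now [ 0.5458 -0.2131  0.1298] joints [ 0.48  0.5  -0.19  1.81  0.11  0.86 -2.56] gap 0.0689 t 4.05
  shift cm [  0.42  -0.16 -11.38] rot [-0.0093 -0.0053 -0.054 ]
```

Joint 7 is at its limit at this yaw, so I'll use the equivalent half-turn grasp.

Emit:
{"fn": "apply_moves", "kwargs": {"steps": [[[0, 0, 0, 0, 0, 0.172, -0.5], [0, 0, 0, 0, 0, 0.172, -0.5], [0, 0, 0, 0, 0, 0.172, -0.5], [0, 0, 0, 0, 0, 0.172, -0.5], [0, 0, 0, 0, 0, 0.172, -0.5], [0, 0, 0, 0, 0, 0.172, -0.5], [0, 0, 0, 0, 0, 0.172, -0.5], [0, 0, 0, 0, 0, 0.172, -0.5], [0, 0, 0, 0, 0, 0.172, -0.5], [0, 0, 0, 0, 0, 0.172, -0.5], [0, 0, 0, 0, 0, 0.172, -0.5], [0, 0, 0, 0, 0, 0.172, -0.5], [0, 0, 0, 0, 0, 0.172, -0.5], [0, 0, 0, 0, 0, 0.172, -0.5], [0, 0, 0, 0, 0, 0.172, -0.5], [0, 0, 0, 0, 0, 0.172, -0.5], [0, 0, 0, 0, 0, 0.172, -0.5], [0, 0, 0, 0, 0, 0.172, -0.5], [0, 0, 0, 0, 0, 0, -0.5], [0, 0, 0, 0, 0, 0, -0.5]]]}}

```text
time: 6.55
eef_pos: [0.5451, -0.2149, 0.1298]
orientation: [[-0.283, 0.959, 0.01], [0.959, 0.283, -0.009], [-0.012, 0.007, -1.0]]
contact_force: [-1.0, 0.6, -0.0]
finger_gap: 0.0686
grip_force: 0.0
```

```bash
python3 - <<'E'
s=open('h.py').read()
s=s.replace("RI=np.c_[TX,np.cross(TZ,TX),TZ]","RI=np.c_[-TX,np.cross(TZ,-TX),TZ]")
open('h.py','w').write(s)
E
python3 - <<'E'
from h import *
M('wrist'); im=save('wrist','w3.png')
q,s=fit(im,'wrist',COUPON,[.539,-.177,-1.288]); print(q,s)
q=np.array([.539,-.1767,-1.287])
g=q[:2]+.04*np.array([np.cos(q[2]),np.sin(q[2])])
dl([*g,.016],down(q[2]+np.pi))
E
```

```text
[ 0.53881685 -0.17620209 -1.2865761 ] 102.64546966552734
now [ 0.5451 -0.2145  0.1294] joints [ 0.98  0.65 -0.88  1.81  0.61  0.97  0.12] gap 0.0689 t 6.6
  shift cm [  0.51  -0.06 -11.34] rot [ 0.0095  0.0092 -0.0044]
```

Emit:
{"fn": "apply_moves", "kwargs": {"steps": [[[0.5, -0.1, -2.0, 0.0095, 0.0092, -0.004, -0.5], [0, 0, -3.0, 0, 0, 0, -0.5], [0, 0, -3.0, 0, 0, 0, -0.5], [0, 0, -2.0, 0, 0, 0, -0.5], [0, 0, -1.3, 0, 0, 0, -0.5], [0, 0, 0, 0, 0, 0, -0.5], [0, 0, 0, 0, 0, 0, 1], [0, 0, 0, 0, 0, 0, 1], [0, 0, 0, 0, 0, 0, 1], [0, 0, 0, 0, 0, 0, 1], [0, 0, 0, 0, 0, 0, 1], [0, 0, 0, 0, 0, 0, 1]]]}}

```text
time: 8.1
eef_pos: [0.5501, -0.2146, 0.0157]
orientation: [[-0.284, 0.959, -0.001], [0.959, 0.284, 0.0], [0.001, -0.001, -1.0]]
contact_force: [-0.7, -0.5, 3.3]
finger_gap: 0.0435
grip_force: 30.0
```

```bash
python3 - <<'E'
from h import *
o=sensors.get_obs(); R=np.array(o['orientation'])
dl([.551,-.215,.30],RI)
# pre-insertion from current
for s in (-.085,.02): print(s,post(s,.04,o['eef_pos'][2]-.005))
print(R, o['grip_force'],o['contact_force'])
E
```

```text
now [ 0.5501 -0.2146  0.0157] joints [ 0.88  0.81 -0.75  1.82  0.75  0.82  0.03] gap 0.0435 t 8.1
  shift cm [ 0.09 -0.04 28.43] rot [-0.6792 -0.1662 -0.0959]
-0.085 [ 0.53359636 -0.06383291  0.28854026]
0.02 [0.51858053 0.01518298 0.22102526]
[[-2.84364289e-01  9.58715143e-01 -1.49157871e-03]
 [ 9.58716123e-01  2.84364847e-01  1.71958941e-04]
 [ 5.89012192e-04 -1.38110157e-03 -9.99998873e-01]] 30.001712143421173 [-0.67050295 -0.49202364  3.28271634]
```

Emit:
{"fn": "apply_moves", "kwargs": {"steps": [[[0, 0, 1.0, 0, 0, 0, 1], [0, 0, 2.0, 0, 0, 0, 1], [0, 0, 3.0, -0.085, -0.0208, -0.012, 1], [0, 0, 3.0, -0.085, -0.0208, -0.012, 1], [0, 0, 3.0, -0.085, -0.0208, -0.012, 1], [0, 0, 3.0, -0.085, -0.0208, -0.012, 1], [0, 0, 3.0, -0.085, -0.0208, -0.012, 1], [0, 0, 3.0, -0.085, -0.0208, -0.012, 1], [0, 0, 3.0, -0.085, -0.0208, -0.012, 1], [0, 0, 3.3, -0.085, -0.0208, -0.012, 1], [-0.3, 2.5, 0, 0, 0, 0, 1], [-0.4, 3.5, 0, 0, 0, 0, 1], [-0.4, 3.5, 0, 0, 0, 0, 1], [-0.3, 3.3, 0, 0, 0, 0, 1], [-0.25, 2.3, 0, 0, 0, 0, 1], [0, 0, 0, 0, 0, 0, 1], [0, 0, 0, 0, 0, 0, 1]]]}}

```text
time: 10.22
eef_pos: [0.533, -0.0637, 0.2879]
orientation: [[-0.144, 0.982, 0.119], [0.753, 0.186, -0.632], [-0.643, -0.001, -0.766]]
contact_force: [-0.1, -0.0, -1.1]
finger_gap: 0.0435
grip_force: 30.0
```

```bash
python3 - <<'E'
from h import *
dl(post(-.085,.04,.0107),RI); save('side','s4.png'); M('wrist'); im=save('wrist','w4.png')
a,b=cv2.imread('pics/w4.png'),cv2.imread('pics/s4.png')
t=save('top','t4.png'); cv2.imwrite('pics/c4.png',np.vstack([a[:280],cv2.resize(b[100:300,200:440],(640,533))[:280]]))
for q in ([.5467,-.3707,-1.367],[.429,-.1764,-1.66],[.433,-.3606,-1.7375]): print(fit(t,'top',COUPON,q))
E
```

```text
now [ 0.533  -0.0637  0.2879] joints [ 0.29  0.37 -0.78  1.91  0.94  1.38 -0.7 ] gap 0.0435 t 10.225
  shift cm [ 0.06 -0.02  0.07] rot [-0.     -0.0013  0.0004]
(array([ 0.59444971, -0.3631187 , -1.94486404]), np.float64(116.14572143554688))
(array([ 0.42915229, -0.17476517, -1.35724265]), np.float64(109.58861541748047))
(array([ 0.44247387, -0.34650499, -2.39761016]), np.float64(82.27477264404297))
```

View pics/c4.png

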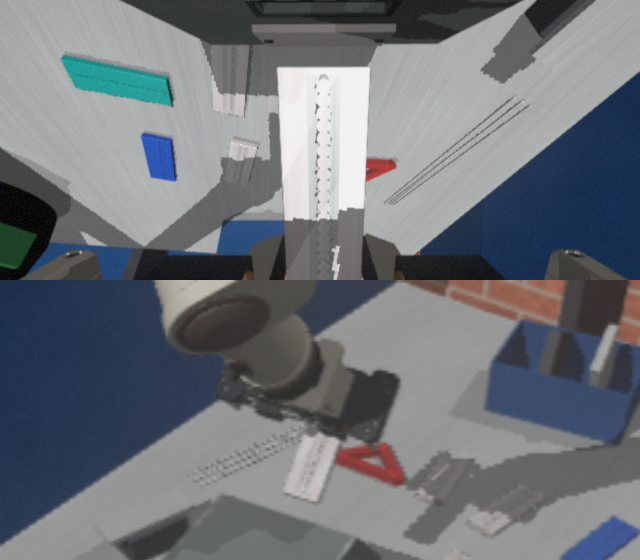

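The coupon sits straight in the fingers (x 285–368) and is centred on the slot (x about 255–388, y about 5–20).

Emit:
{"fn": "apply_moves", "kwargs": {"steps": [[[0.06, 0, 0.07, 0, 0, 0, 1], [-0.144, 0.753, -0.643, 0, 0, 0, 1], [-0.144, 0.753, -0.643, 0, 0, 0, 1], [-0.144, 0.753, -0.643, 0, 0, 0, 1], [-0.144, 0.753, -0.643, 0, 0, 0, 1], [-0.144, 0.753, -0.643, 0, 0, 0, 1], [0, 0, 0, 0, 0, 0, 1]]]}}

```text
time: 11.25
eef_pos: [0.5266, -0.0249, 0.2562]
orientation: [[-0.145, 0.982, 0.12], [0.752, 0.188, -0.632], [-0.643, -0.001, -0.766]]
contact_force: [0.1, -0.8, -1.0]
finger_gap: 0.0435
grip_force: 30.0
```

Emit:
{"fn": "apply_moves", "kwargs": {"steps": [[[-0.139, 0.73, -0.625, 0, 0, 0, 1], [-0.139, 0.73, -0.625, 0, 0, 0, 1], [-0.139, 0.73, -0.625, 0, 0, 0, 1], [-0.139, 0.73, -0.625, 0, 0, 0, 1], [-0.139, 0.73, -0.625, 0, 0, 0, 1], [-0.083, 0.437, -0.375, 0, 0, 0, 1], [0, 0, 0, 0, 0, 0, 1]]]}}

```text
time: 12.12
eef_pos: [0.5189, 0.0156, 0.2216]
orientation: [[-0.144, 0.982, 0.12], [0.752, 0.187, -0.632], [-0.643, -0.001, -0.766]]
contact_force: [0.3, 0.5, -0.8]
finger_gap: 0.0435
grip_force: 30.0
```

Emit:
{"fn": "apply_moves", "kwargs": {"steps": [[[-0.04, 0.23, -0.19, 0, 0, 0, 1], [-0.04, 0.23, -0.19, 0, 0, 0, 1], [0, 0, 0, 0, 0, 0, 1], [0, 0, 0, 0, 0, 0, -0.5], [0, 0, 0, 0, 0, 0, -0.5], [0, 0, 0, 0, 0, 0, -0.5], [0, 0, 0, 0, 0, 0, -0.5], [0, 0, 0, 0, 0, 0, -0.5], [0.14, -0.75, 0.64, 0, 0, 0, -0.5], [0.28, -1.5, 1.3, 0, 0, 0, -0.5], [0.42, -2.25, 2.0, 0, 0, 0, -0.5], [0.56, -3.0, 2.6, 0, 0, 0, -0.5], [0.56, -3.0, 2.6, 0, 0, 0, -0.5], [0.56, -3.0, 2.6, 0, 0, 0, -0.5], [0, 0, 0, 0, 0, 0, -0.5]]]}}

```text
time: 14.0
eef_pos: [0.5438, -0.1186, 0.3383]
orientation: [[-0.136, 0.983, 0.12], [0.752, 0.181, -0.634], [-0.645, 0.004, -0.764]]
contact_force: [0.3, 0.0, 0.7]
finger_gap: 0.0691
grip_force: 0.0
```

```bash
python3 - <<'E'
from h import *
M('wrist'); im=save('wrist','w5.png'); dl([.5,-.2,.3])
for i,q in enumerate(([.5467,-.3707,-1.367],[.429,-.1764,-1.66],[.433,-.3606,-1.7375])): print(fit(im,'wrist',COUPON,q),pix('wrist',np.array([[q[0],q[1],.01]])))
E
```

```text
now [ 0.5433 -0.1168  0.3367] joints [ 0.4   0.29 -0.78  1.87  0.92  1.36 -0.53] gap 0.069 t 14.05
  shift cm [-4.33 -8.32 -3.67] rot None
(array([ 0.54478779, -0.36326049, -1.37115664]), np.float64(123.4534683227539)) [[299.25408001 135.80252763]]
(array([ 0.42825279, -0.17433214, -1.66853544]), np.float64(84.58548736572266)) [[222.0545756   15.29737492]]
(array([ 0.43220331, -0.35747641, -1.73706279]), np.float64(81.13272094726562)) [[235.35502549 123.80385265]]
```

View pics/w5.png

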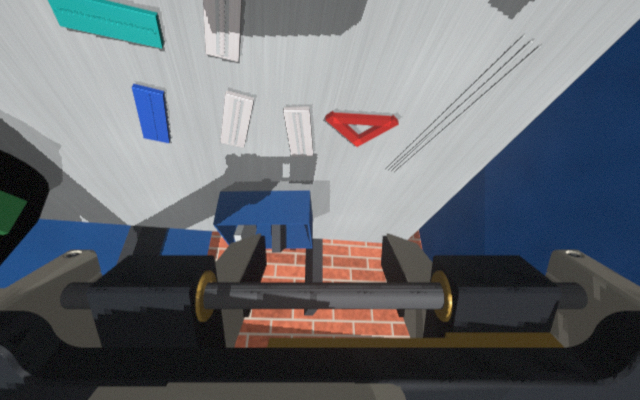

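Coupon A has gone into the box. Three coupons remain, at (223,25), (237,118) and (299,130). Coupon B is next.

Emit:
{"fn": "apply_moves", "kwargs": {"steps": [[[0.15, -3.66, -2.7, 0.0857, 0.0163, 0.002, -0.5], [0.15, -3.66, -2.7, 0.0857, 0.0163, 0.002, -0.5], [0.15, -3.66, -2.7, 0.0857, 0.0163, 0.002, -0.5], [0.15, -3.66, -2.7, 0.0857, 0.0163, 0.002, -0.5], [0.15, -3.66, -2.7, 0.0857, 0.0163, 0.002, -0.5], [0.15, -3.66, -2.7, 0.0857, 0.0163, 0.002, -0.5], [0.15, -3.66, -2.7, 0.0857, 0.0163, 0.002, -0.5], [0.15, -3.66, -2.7, 0.0857, 0.0163, 0.002, -0.5], [0, 0, 0, 0, 0, 0, -0.5], [0, 0, 0, 0, 0, 0, -0.5]]]}}

```text
time: 15.3
eef_pos: [0.5558, -0.4058, 0.1182]
orientation: [[-0.202, 0.979, 0.004], [0.979, 0.202, 0.003], [0.002, 0.005, -1.0]]
contact_force: [0.4, 0.3, 1.1]
finger_gap: 0.069
grip_force: 0.0
```

```bash
cat >> h.py <<'E'
def grasp(q0,tag):
    M('wrist'); im=save('wrist',tag); q,s=fit(im,'wrist',COUPON,q0); print(np.round(q,4),round(s))
    g=q[:2]+.04*np.array([np.cos(q[2]),np.sin(q[2])]); dl([*g,.016],down(q[2]+np.pi))
E
python3 -c "
from h import *
grasp([.5467,-.3707,-1.367],'w6.png')"
```

```text
[ 0.5467 -0.3704 -1.3666] 113
now [ 0.5567 -0.4051  0.1196] joints [ 1.06  0.77 -0.71  1.53  0.55  1.04  0.41] gap 0.0691 t 15.35
  shift cm [ -0.19  -0.45 -10.36] rot [-0.0019  0.0058 -0.0017]
```

Emit:
{"fn": "apply_moves", "kwargs": {"steps": [[[-0.2, -0.45, -2.0, -0.002, 0.006, -0.002, -0.5], [0, 0, -3.0, 0, 0, 0, -0.5], [0, 0, -3.0, 0, 0, 0, -0.5], [0, 0, -1.4, 0, 0, 0, -0.5], [0, 0, -0.96, 0, 0, 0, -0.5], [0, 0, 0, 0, 0, 0, -0.5], [0, 0, 0, 0, 0, 0, 1], [0, 0, 0, 0, 0, 0, 1], [0, 0, 0, 0, 0, 0, 1], [0, 0, 0, 0, 0, 0, 1], [0, 0, 0, 0, 0, 0, 1], [0, 0, 0, 0, 0, 0, 1]]]}}

```text
time: 16.85
eef_pos: [0.5539, -0.4129, 0.0166]
orientation: [[-0.199, 0.98, -0.0], [0.98, 0.199, -0.003], [-0.002, -0.001, -1.0]]
contact_force: [-0.7, -0.8, 5.4]
finger_gap: 0.0437
grip_force: 30.0
```

```bash
python3 -c "
from h import *
z=sensors.get_obs()['eef_pos'][2]
dl(post(-.085,.04,z-.005),RI)"
```

```text
now [ 0.5539 -0.4129  0.0166] joints [ 1.02  0.9  -0.64  1.56  0.63  0.9   0.36] gap 0.0437 t 16.85
  shift cm [-2.04 34.97 27.27] rot [-0.6827 -0.1348 -0.012 ]
```

Emit:
{"fn": "apply_moves", "kwargs": {"steps": [[[0, 0, 1.0, 0, 0, 0, 1], [0, 0, 2.0, 0, 0, 0, 1], [0, 0, 3.0, -0.0853, -0.0168, -0.0015, 1], [0, 0, 3.0, -0.0853, -0.0168, -0.0015, 1], [0, 0, 3.0, -0.0853, -0.0168, -0.0015, 1], [-0.2, 2.5, 3.0, -0.0853, -0.0168, -0.0015, 1], [-0.2, 3.5, 3.0, -0.0853, -0.0168, -0.0015, 1], [-0.2, 3.5, 3.0, -0.0853, -0.0168, -0.0015, 1], [-0.2, 3.5, 3.0, -0.0853, -0.0168, -0.0015, 1], [-0.2, 3.5, 3.3, -0.0853, -0.0168, -0.0015, 1], [-0.2, 3.5, 0, 0, 0, 0, 1], [-0.2, 3.5, 0, 0, 0, 0, 1], [-0.2, 3.5, 0, 0, 0, 0, 1], [-0.2, 3.5, 0, 0, 0, 0, 1], [-0.2, 2.5, 0, 0, 0, 0, 1], [-0.04, 2, 0, 0, 0, 0, 1], [0, 0, 0, 0, 0, 0, 1], [0, 0, 0, 0, 0, 0, 1]]]}}

```text
time: 19.1
eef_pos: [0.5329, -0.0637, 0.2891]
orientation: [[-0.142, 0.983, 0.118], [0.753, 0.185, -0.632], [-0.643, -0.001, -0.766]]
contact_force: [0.7, -0.3, -1.4]
finger_gap: 0.0437
grip_force: 30.0
```

```bash
python3 -c "
from h import *
dl(post(-.085,.04,.0114),RI)
dl(post(-.03,.04,.0114),RI)"
```

```text
now [ 0.5329 -0.0637  0.2891] joints [ 0.23  0.35 -0.71  1.91  0.92  1.36 -0.68] gap 0.0437 t 19.1
  shift cm [0.06 0.04 0.  ] rot [-0.0002 -0.0012  0.0018]
now [ 0.5329 -0.0637  0.2891] joints [ 0.23  0.35 -0.71  1.91  0.92  1.36 -0.68] gap 0.0437 t 19.1
  shift cm [-0.73  4.17 -3.54] rot [-0.0002 -0.0012  0.0018]
```

Emit:
{"fn": "apply_moves", "kwargs": {"steps": [[[0.06, 0, 0, 0, 0, 0, 1], [-0.144, 0.753, -0.643, 0, 0, 0, 1], [-0.144, 0.753, -0.643, 0, 0, 0, 1], [-0.144, 0.753, -0.643, 0, 0, 0, 1], [-0.144, 0.753, -0.643, 0, 0, 0, 1], [-0.144, 0.753, -0.643, 0, 0, 0, 1], [-0.144, 0.753, -0.643, 0, 0, 0, 1], [0, 0, 0, 0, 0, 0, 1]]]}}

```text
time: 20.1
eef_pos: [0.5248, -0.0166, 0.2497]
orientation: [[-0.145, 0.982, 0.119], [0.753, 0.188, -0.631], [-0.642, -0.002, -0.767]]
contact_force: [-0.6, 0.2, -1.6]
finger_gap: 0.0436
grip_force: 30.0
```

Emit:
{"fn": "apply_moves", "kwargs": {"steps": [[[-0.144, 0.753, -0.643, 0, 0, 0, 1], [-0.144, 0.753, -0.643, 0, 0, 0, 1], [-0.144, 0.753, -0.643, 0, 0, 0, 1], [-0.144, 0.753, -0.643, 0, 0, 0, 1], [-0.14, 0.75, -0.64, 0, 0, 0, 1], [-0.04, 0.23, -0.19, 0, 0, 0, 1], [0, 0, 0, 0, 0, 0, 1]]]}}

```text
time: 20.98
eef_pos: [0.5175, 0.0226, 0.2162]
orientation: [[-0.144, 0.982, 0.119], [0.753, 0.186, -0.631], [-0.642, -0.001, -0.767]]
contact_force: [0.1, -0.3, -1.8]
finger_gap: 0.0434
grip_force: 30.0
```

Emit:
{"fn": "apply_moves", "kwargs": {"steps": [[[0, 0, 0, 0, 0, 0, -0.5], [0, 0, 0, 0, 0, 0, -0.5], [0, 0, 0, 0, 0, 0, -0.5], [0, 0, 0, 0, 0, 0, -0.5], [0, 0, 0, 0, 0, 0, -0.5], [0.14, -0.75, 0.64, 0, 0, 0, -0.5], [0.28, -1.5, 1.3, 0, 0, 0, -0.5], [0.42, -2.25, 2.0, 0, 0, 0, -0.5], [0.56, -3.0, 2.6, 0, 0, 0, -0.5], [0.56, -3.0, 2.6, 0, 0, 0, -0.5], [0.56, -3.0, 2.6, 0, 0, 0, -0.5], [0, 0, 0, 0, 0, 0, -0.5]]]}}

```text
time: 22.48
eef_pos: [0.543, -0.1159, 0.3366]
orientation: [[-0.136, 0.984, 0.119], [0.753, 0.181, -0.633], [-0.644, 0.003, -0.765]]
contact_force: [-0.1, 0.2, 0.2]
finger_gap: 0.0694
grip_force: 0.0
```

Emit:
{"fn": "apply_moves", "kwargs": {"steps": [[[-1.18, -1.03, -2.13, 0.0857, 0.0163, 0, -0.5], [-1.18, -1.03, -2.13, 0.0857, 0.0163, 0, -0.5], [-1.18, -1.03, -2.13, 0.0857, 0.0163, 0, -0.5], [-1.18, -1.03, -2.13, 0.0857, 0.0163, 0, -0.5], [-1.18, -1.03, -2.13, 0.0857, 0.0163, 0, -0.5], [-1.18, -1.03, -2.13, 0.0857, 0.0163, 0, -0.5], [-1.18, -1.03, -2.13, 0.0857, 0.0163, 0, -0.5], [-1.18, -1.03, -2.13, 0.0857, 0.0163, 0, -0.5], [-1.18, -1.03, -2.13, 0, 0, -0.139, -0.5], [-1.18, -1.03, -2.13, 0, 0, -0.139, -0.5], [0, 0, 0, 0, 0, 0, -0.5], [0, 0, 0, 0, 0, 0, -0.5]]]}}

```text
time: 23.98
eef_pos: [0.4256, -0.2145, 0.1213]
orientation: [[0.086, 0.996, -0.0], [0.996, -0.086, 0.001], [0.001, -0.0, -1.0]]
contact_force: [-0.3, 0.5, 0.1]
finger_gap: 0.0686
grip_force: 0.0
```

```bash
python3 -c "
from h import *
grasp([.4287,-.1758,-1.661],'w7.png')"
```

```text
[ 0.4283 -0.1756 -1.6603] 90
now [ 0.426  -0.2146  0.1216] joints [ 0.91  0.39 -0.58  2.07  0.31  0.76  0.05] gap 0.0686 t 24.025
  shift cm [ -0.14  -0.08 -10.56] rot [-0.0007  0.0007 -0.0034]
```

Emit:
{"fn": "apply_moves", "kwargs": {"steps": [[[-0.1, -0.1, -2.0, 0, 0, -0.003, -0.5], [0, 0, -3.0, 0, 0, 0, -0.5], [0, 0, -3.0, 0, 0, 0, -0.5], [0, 0, -1.6, 0, 0, 0, -0.5], [0, 0, -1.0, 0, 0, 0, -0.5], [0, 0, 0, 0, 0, 0, -0.5], [0, 0, 0, 0, 0, 0, 1], [0, 0, 0, 0, 0, 0, 1], [0, 0, 0, 0, 0, 0, 1], [0, 0, 0, 0, 0, 0, 1], [0, 0, 0, 0, 0, 0, 1], [0, 0, 0, 0, 0, 0, 1]]]}}

```text
time: 25.52
eef_pos: [0.424, -0.2167, 0.015]
orientation: [[0.093, 0.996, -0.0], [0.996, -0.093, 0.0], [0.0, -0.0, -1.0]]
contact_force: [-0.8, 0.5, 6.8]
finger_gap: 0.0437
grip_force: 30.0
```

```bash
python3 -c "
from h import *
z=sensors.get_obs()['eef_pos'][2]
dl(post(-.085,.04,z-.005),RI)
"
```

```text
now [ 0.424  -0.2167  0.015 ] joints [ 0.79  0.58 -0.45  2.11  0.48  0.55 -0.1 ] gap 0.0437 t 25.525
  shift cm [10.97 15.25 27.3 ] rot [-0.7001 -0.0336  0.2694]
```

Emit:
{"fn": "apply_moves", "kwargs": {"steps": [[[0, 0, 1.0, 0, 0, 0, 1], [0, 0, 2.0, 0, 0, 0, 1], [0, 0, 3.0, 0, 0, 0.14, 1], [1.1, 0, 3.0, 0, 0, 0.141, 1], [1.1, 0, 3.0, -0.0857, -0.0163, 0, 1], [1.1, 0, 3.0, -0.0857, -0.0163, 0, 1], [1.1, 0, 3.0, -0.0857, -0.0163, 0, 1], [1.1, 0, 3.0, -0.0857, -0.0163, 0, 1], [1.1, 0, 3.0, -0.0857, -0.0163, 0, 1], [1.1, 2, 3.3, -0.0857, -0.0163, 0, 1], [1.1, 3, 0, -0.0857, -0.0163, 0, 1], [1.1, 3, 0, -0.0857, -0.0163, 0, 1], [1.07, 3, 0, 0, 0, 0, 1], [0, 3, 0, 0, 0, 0, 1], [0, 1.25, 0, 0, 0, 0, 1], [0, 0, 0, 0, 0, 0, 1], [0, 0, 0, 0, 0, 0, 1]]]}}

```text
time: 27.65
eef_pos: [0.5329, -0.0657, 0.2878]
orientation: [[-0.142, 0.983, 0.117], [0.753, 0.184, -0.632], [-0.643, -0.002, -0.766]]
contact_force: [-0.2, 0.5, -2.3]
finger_gap: 0.0434
grip_force: 30.0
```

```bash
python3 -c "
from h import *
dl(post(-.085,.04,.010),RI); M('wrist'); save('wrist','w8.png')
t=save('top','t8.png'); print(viewer.masks_of('coupon1_mid','top'))"
```

```text
now [ 0.5329 -0.0657  0.2878] joints [ 0.23  0.35 -0.7   1.91  0.92  1.35 -0.68] gap 0.0434 t 27.65
  shift cm [0.07 0.14 0.02] rot [ 0.0001 -0.0015  0.0024]
[{'bbox': [238.2, 199.8, 248.0, 224.2], 'confidence': 0.26, 'mask': array([[False, False, False, ..., False, False, False],
       [False, False, False, ..., False, False, False],
       [False, False, False, ..., False, False, False],
       ...,
       [False, False, False, ..., False, False, False],
       [False, False, False, ..., False, False, False],
       [False, False, False, ..., False, False, False]], shape=(400, 640))}]
```

Emit:
{"fn": "apply_moves", "kwargs": {"steps": [[[0.07, 0.14, 0, 0, 0, 0, 1], [-0.144, 0.753, -0.643, 0, 0, 0, 1], [-0.144, 0.753, -0.643, 0, 0, 0, 1], [-0.144, 0.753, -0.643, 0, 0, 0, 1], [-0.144, 0.753, -0.643, 0, 0, 0, 1], [-0.144, 0.753, -0.643, 0, 0, 0, 1], [-0.144, 0.753, -0.643, 0, 0, 0, 1], [0, 0, 0, 0, 0, 0, 1]]]}}

```text
time: 28.8
eef_pos: [0.5252, -0.0166, 0.2485]
orientation: [[-0.145, 0.982, 0.119], [0.753, 0.188, -0.631], [-0.642, -0.002, -0.767]]
contact_force: [0.2, -0.1, -1.5]
finger_gap: 0.0439
grip_force: 30.0
```

Emit:
{"fn": "apply_moves", "kwargs": {"steps": [[[-0.144, 0.753, -0.643, 0, 0, 0, 1], [-0.144, 0.753, -0.643, 0, 0, 0, 1], [-0.144, 0.753, -0.643, 0, 0, 0, 1], [-0.144, 0.753, -0.643, 0, 0, 0, 1], [-0.14, 0.75, -0.64, 0, 0, 0, 1], [-0.04, 0.23, -0.19, 0, 0, 0, 1], [0, 0, 0, 0, 0, 0, 1]]]}}

```text
time: 29.68
eef_pos: [0.5178, 0.022, 0.2154]
orientation: [[-0.143, 0.983, 0.119], [0.752, 0.186, -0.632], [-0.643, -0.001, -0.766]]
contact_force: [-1.0, -1.8, 0.5]
finger_gap: 0.0436
grip_force: 31.0
```

Emit:
{"fn": "apply_moves", "kwargs": {"steps": [[[0, 0, 0, 0, 0, 0, -0.5], [0, 0, 0, 0, 0, 0, -0.5], [0, 0, 0, 0, 0, 0, -0.5], [0, 0, 0, 0, 0, 0, -0.5], [0, 0, 0, 0, 0, 0, -0.5], [0.14, -0.75, 0.64, 0, 0, 0, -0.5], [0.28, -1.5, 1.3, 0, 0, 0, -0.5], [0.42, -2.25, 2.0, 0, 0, 0, -0.5], [0.56, -3.0, 2.6, 0, 0, 0, -0.5], [0.56, -3.0, 2.6, 0, 0, 0, -0.5], [0.56, -3.0, 2.6, 0, 0, 0, -0.5], [0, 0, 0, 0, 0, 0, -0.5]]]}}

```text
time: 31.18
eef_pos: [0.5428, -0.1149, 0.3342]
orientation: [[-0.138, 0.983, 0.118], [0.754, 0.181, -0.632], [-0.642, 0.002, -0.766]]
contact_force: [-0.1, 0.2, 0.1]
finger_gap: 0.069
grip_force: 0.0
```

Emit:
{"fn": "apply_moves", "kwargs": {"steps": [[[-1.17, -2.84, -2.17, 0.0857, 0.0163, 0, -0.5], [-1.17, -2.84, -2.17, 0.0857, 0.0163, 0, -0.5], [-1.17, -2.84, -2.17, 0.0857, 0.0163, 0, -0.5], [-1.17, -2.84, -2.17, 0.0857, 0.0163, 0, -0.5], [-1.17, -2.84, -2.17, 0.0857, 0.0163, 0, -0.5], [-1.17, -2.84, -2.17, 0.0857, 0.0163, 0, -0.5], [-1.17, -2.84, -2.17, 0.0857, 0.0163, 0, -0.5], [-1.17, -2.84, -2.17, 0.0857, 0.0163, 0, -0.5], [-1.17, -2.84, -2.17, 0, 0, -0.1775, -0.5], [-1.17, -2.84, -2.17, 0, 0, -0.1775, -0.5], [0, 0, 0, 0, 0, 0, -0.5], [0, 0, 0, 0, 0, 0, -0.5]]]}}

```text
time: 32.67
eef_pos: [0.427, -0.3941, 0.1151]
orientation: [[0.163, 0.987, -0.001], [0.987, -0.163, 0.003], [0.003, -0.001, -1.0]]
contact_force: [0.2, 0.3, 0.2]
finger_gap: 0.0689
grip_force: 0.0
```

```bash
python3 -c "
from h import *
grasp([.433,-.3606,-1.7375],'w9.png')"
```

```text
[ 0.4318 -0.3604 -1.7426] 88
now [ 0.4275 -0.3942  0.1157] joints [ 1.07  0.55 -0.48  1.82  0.32  0.85  0.27] gap 0.0692 t 32.725
  shift cm [-0.25 -0.56 -9.97] rot [-0.0025  0.0002 -0.0087]
```

View pics/w9.png

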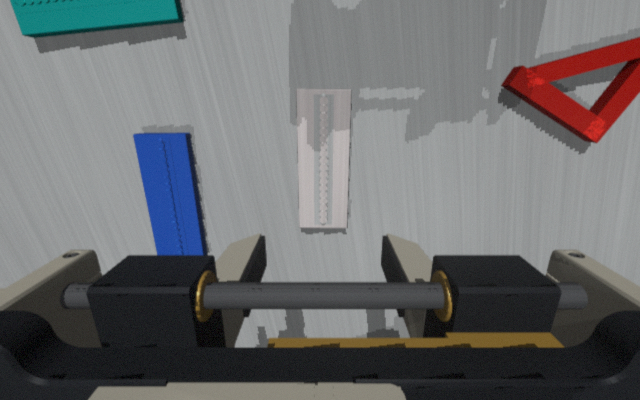

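One white coupon is left, centred at (323,158). The blue look-alike's edge is about 100 px to the side, which clears the fingers. No other coupons are visible.

Emit:
{"fn": "apply_moves", "kwargs": {"steps": [[[-0.25, -0.5, -2.0, 0, 0, -0.009, -0.5], [0, 0, -3.0, 0, 0, 0, -0.5], [0, 0, -3.0, 0, 0, 0, -0.5], [0, 0, -1.1, 0, 0, 0, -0.5], [0, 0, -0.9, 0, 0, 0, -0.5], [0, 0, 0, 0, 0, 0, -0.5], [0, 0, 0, 0, 0, 0, 1], [0, 0, 0, 0, 0, 0, 1], [0, 0, 0, 0, 0, 0, 1], [0, 0, 0, 0, 0, 0, 1], [0, 0, 0, 0, 0, 0, 1], [0, 0, 0, 0, 0, 0, 1]]]}}

```text
time: 34.22
eef_pos: [0.4239, -0.4019, 0.0161]
orientation: [[0.175, 0.985, -0.0], [0.985, -0.175, 0.0], [0.0, -0.0, -1.0]]
contact_force: [-0.5, 0.9, 5.8]
finger_gap: 0.0435
grip_force: 30.0
```

```bash
python3 -c "
from h import *
z=sensors.get_obs()['eef_pos'][2]
dl(post(-.085,.04,z-.005),RI)
"
```

```text
now [ 0.4239 -0.4019  0.0161] joints [ 1.02  0.69 -0.4   1.85  0.41  0.68  0.2 ] gap 0.0435 t 34.225
  shift cm [10.96 33.83 27.28] rot [-0.7022 -0.0045  0.3488]
```

Emit:
{"fn": "apply_moves", "kwargs": {"steps": [[[0, 0, 1.0, 0, 0, 0, 1], [0, 0, 2.0, 0, 0, 0.121, 1], [0, 0, 3.0, 0, 0, 0.121, 1], [1.1, 0, 3.0, 0, 0, 0.121, 1], [1.1, 1.9, 3.0, -0.0857, -0.0163, 0, 1], [1.1, 2.5, 3.0, -0.0857, -0.0163, 0, 1], [1.1, 3, 3.0, -0.0857, -0.0163, 0, 1], [1.1, 3, 3.0, -0.0857, -0.0163, 0, 1], [1.1, 3, 3.0, -0.0857, -0.0163, 0, 1], [1.1, 3, 3.3, -0.0857, -0.0163, 0, 1], [1.1, 3, 0, -0.0857, -0.0163, 0, 1], [1.1, 3, 0, -0.0857, -0.0163, 0, 1], [1.06, 3, 0, 0, 0, 0, 1], [0, 3, 0, 0, 0, 0, 1], [0, 3, 0, 0, 0, 0, 1], [0, 2.4, 0, 0, 0, 0, 1], [0, 0, 0, 0, 0, 0, 1], [0, 0, 0, 0, 0, 0, 1]]]}}

```text
time: 36.48
eef_pos: [0.5327, -0.0643, 0.2884]
orientation: [[-0.142, 0.983, 0.118], [0.753, 0.185, -0.631], [-0.642, -0.001, -0.766]]
contact_force: [0.3, 0.2, -1.9]
finger_gap: 0.0441
grip_force: 30.0
```

```bash
python3 -c "
from h import *
dl(post(-.085,.04,.011),RI)"
```

```text
now [ 0.5327 -0.0643  0.2884] joints [ 0.21  0.34 -0.68  1.91  0.91  1.35 -0.68] gap 0.0441 t 36.475
  shift cm [0.09 0.07 0.04] rot [-0.0005 -0.0013  0.002 ]
```

Emit:
{"fn": "apply_moves", "kwargs": {"steps": [[[0.08, 0.07, 0, 0, 0, 0, 1], [-0.144, 0.753, -0.643, 0, 0, 0, 1], [-0.144, 0.753, -0.643, 0, 0, 0, 1], [-0.144, 0.753, -0.643, 0, 0, 0, 1], [-0.144, 0.753, -0.643, 0, 0, 0, 1], [-0.144, 0.753, -0.643, 0, 0, 0, 1], [-0.144, 0.753, -0.643, 0, 0, 0, 1], [0, 0, 0, 0, 0, 0, 1]]]}}

```text
time: 37.48
eef_pos: [0.5251, -0.0167, 0.2493]
orientation: [[-0.144, 0.982, 0.119], [0.753, 0.187, -0.631], [-0.642, -0.001, -0.767]]
contact_force: [0.2, -0.3, -1.6]
finger_gap: 0.0436
grip_force: 30.0
```

Emit:
{"fn": "apply_moves", "kwargs": {"steps": [[[-0.144, 0.753, -0.643, 0, 0, 0, 1], [-0.144, 0.753, -0.643, 0, 0, 0, 1], [-0.144, 0.753, -0.643, 0, 0, 0, 1], [-0.144, 0.753, -0.643, 0, 0, 0, 1], [-0.14, 0.75, -0.64, 0, 0, 0, 1], [-0.04, 0.23, -0.19, 0, 0, 0, 1], [0, 0, 0, 0, 0, 0, 1]]]}}

```text
time: 38.35
eef_pos: [0.5178, 0.0223, 0.2159]
orientation: [[-0.143, 0.983, 0.119], [0.753, 0.186, -0.631], [-0.642, -0.0, -0.767]]
contact_force: [-0.0, -0.0, -1.9]
finger_gap: 0.0433
grip_force: 30.0
```

Emit:
{"fn": "apply_moves", "kwargs": {"steps": [[[0, 0, 0, 0, 0, 0, -0.5], [0, 0, 0, 0, 0, 0, -0.5], [0, 0, 0, 0, 0, 0, -0.5], [0, 0, 0, 0, 0, 0, -0.5], [0, 0, 0, 0, 0, 0, -0.5], [0.14, -0.75, 0.64, 0, 0, 0, -0.5], [0.28, -1.5, 1.3, 0, 0, 0, -0.5], [0.42, -2.25, 2.0, 0, 0, 0, -0.5], [0.56, -3.0, 2.6, 0, 0, 0, -0.5], [0.56, -3.0, 2.6, 0, 0, 0, -0.5], [0.56, -3.0, 2.6, 0, 0, 0, -0.5], [0, 0, 0, 0, 0, 0, -0.5]]]}}

```text
time: 39.85
eef_pos: [0.5433, -0.1161, 0.3362]
orientation: [[-0.135, 0.984, 0.119], [0.753, 0.18, -0.633], [-0.644, 0.004, -0.765]]
contact_force: [0.6, -0.5, 1.0]
finger_gap: 0.0688
grip_force: 0.0
```

All four are in with no contact. Next I'll move the camera over the tray and pot.

Emit:
{"fn": "apply_moves", "kwargs": {"steps": [[[0, 1.0, 3.0, 0.0857, 0.0163, 0, -1], [0, 2.0, 3.4, 0.0857, 0.0163, 0, -1], [0, 2.8, 0, 0.0857, 0.0163, 0, -1], [0, 3, 0, 0.0857, 0.0163, 0, -1], [0, 3, 0, 0.0857, 0.0163, 0, -1], [0, 3, 0, 0.0857, 0.0163, 0, -1], [0, 3, 0, 0.0857, 0.0163, 0, -1], [0, 3, 0, 0.0857, 0.0163, 0, -1], [0, 3, 0, 0, 0, 0.166, -1], [0, 3, 0, 0, 0, 0.166, -1], [0, 3, 0, 0, 0, 0.166, -1], [0.7, 3, 0, 0, 0, 0.166, -1], [0, 3, 0, 0, 0, 0.166, -1], [0, 3, 0, 0, 0, 0.166, -1], [0, 3, 0, 0, 0, 0.166, -1], [0, 2.8, 0, 0, 0, 0.166, -1], [0, 0, 0, 0, 0, 0, -1], [0, 0, 0, 0, 0, 0, -1]]]}}

```text
time: 42.1
eef_pos: [0.5497, 0.333, 0.3967]
orientation: [[-0.998, 0.057, -0.002], [0.057, 0.998, -0.002], [0.002, -0.002, -1.0]]
contact_force: [1.0, -0.4, -0.3]
finger_gap: 0.0916
grip_force: 0.0
```

```bash
python3 -c "
from h import *
np.set_printoptions(precision=4,suppress=True)
dl([.55,.33,.4],down(np.pi)); M('wrist'); M('top'); save('wrist','w10.png'); save('top','t10.png'); save('side','s10.png')
for n,z in (('brush_mid',.016),('tray_mid',.012),('pot_in',.06),('jar_up',.1)):
  for d in viewer.masks_of(n,'wrist'):
    print(n,round(d['confidence'],2),np.round(d['bbox']),rect('wrist',d['mask'],z))
for d in viewer.masks_of('coupon1_mid','top'): print('cp?',round(d['confidence'],2),d['bbox'])
"
```

```text
now [0.5497 0.333  0.3967] joints [ 0.08  0.55 -1.05  1.34  0.47  1.52  0.59] gap 0.0916 t 42.1
  shift cm [ 0.03 -0.3   0.33] rot [ 0.0019 -0.0018  0.0571]
brush_mid 0.67 [291.  91. 308. 204.] (array([546. , 287.4]), array([200.1,  24.8]), -5.8)
tray_mid 0.59 [262.  81. 330. 216.] (array([555.6, 283.8]), array([243.2, 102.6]), -1.8)
pot_in 0.63 [352. 135. 407. 196.] (array([576.1, 424.9]), array([102.9,  98.8]), -1.7)
jar_up 0.69 [357.  67. 404. 113.] (array([455.4, 414.7]), array([66.4, 63. ]), -49.4)
```

View pics/w10.png

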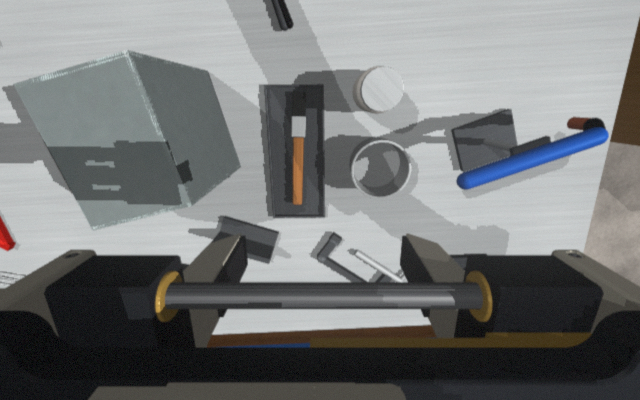

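View pics/s10.png

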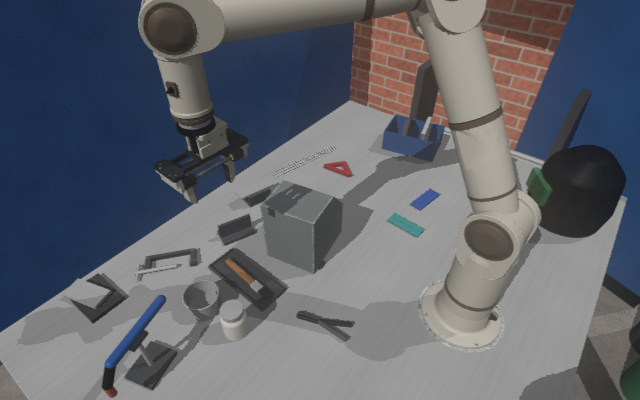

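The wrist image shows the brush at (299,150) in its tray with bristles at the top end, the pot at (381,167), the jar at (380,90) and a blue torch at (465–605,130–185). The side image shows no coupons left on the bench. I'll triangulate the torch end so I can keep clear of it.

```bash
python3 -c "
from h import *
def tri(a,ua,b,ub):
    A=[];B=[]
    for c,u in((a,ua),(b,ub)):
        o,d=ray(c,*u); d=d/np.linalg.norm(d); P=np.eye(3)-np.outer(d,d); A.append(P);B.append(P@o)
    return np.linalg.lstsq(np.vstack(A),np.hstack(B),rcond=None)[0]
print('torch',tri('wrist',(465,182),'top',(156,171)),tri('wrist',(605,132),'top',(96,191)))
im=cv2.imread('pics/w10.png')[:,:,::-1]
H=.02
BR=lines(np.c_[np.array([[-.025,-.009],[.1,-.009],[.1,.009],[-.025,.009]]),np.full(4,H)])
TR=lines(np.c_[quad(.24,.1),np.full(5,.012)])
print('brush',fit(im,'wrist',BR,[.546,.2874,-.09]),'tray',fit(im,'wrist',TR,[.5556,.2838,-.03]))
t=np.linspace(0,2*np.pi,80); C=np.c_[.05*np.cos(t),.05*np.sin(t),np.full(80,.06)]
print('pot',fit(im,'wrist',C,[.576,.425,0]), fit(cv2.imread('pics/t10.png')[:,:,::-1],'top',C,[.576,.425,0]))
q=fit(im,'wrist',BR,[.546,.2874,-.09])[0]; p=q[:2]+.045*np.array([np.cos(q[2]),np.sin(q[2])]); dl([*p,.026],down(q[2]+np.pi))
"
```

```text
torch [0.56636344 0.49332111 0.21066579] [0.51865966 0.66205516 0.19033227]
brush (array([ 0.51524093,  0.29317   , -0.12626529]), np.float64(125.15473937988281)) tray (array([ 0.55736524,  0.28269474, -0.04678463]), np.float64(180.19313049316406))
pot (array([0.57679785, 0.42354088, 0.0898132 ]), np.float64(129.66029357910156)) (array([ 0.57039941,  0.41990787, -0.14972928]), np.float64(42.06852340698242))
now [0.5502 0.3328 0.3975] joints [ 0.08  0.54 -1.05  1.34  0.47  1.52  0.59] gap 0.0913 t 42.5
  shift cm [  0.97  -4.53 -37.15] rot [ 0.0011 -0.0005 -0.0695]
```

The torch end hangs at about (0.566, 0.493, 0.21), just beside the pot. I'll grip the brush with the tool pitched toward the handle, so that the tool is nearer vertical when dipping and when touching the tag. First I'll measure the brush from its orange handle.

```bash
python3 -c "
from h import *
im=cv2.imread('pics/w10.png')[:,:,::-1]
hsv=cv2.cvtColor(np.ascontiguousarray(im),cv2.COLOR_RGB2HSV); m=(hsv[...,1]>120)&(hsv[...,0]<20); k=np.zeros_like(m); k[90:215,280:320]=1
print(rect('wrist',m&k,.02))
im=cv2.imread('pics/t10.png')[:,:,::-1]
hsv=cv2.cvtColor(np.ascontiguousarray(im),cv2.COLOR_RGB2HSV); m=(hsv[...,1]>120)&(hsv[...,0]<20); k=np.zeros_like(m); k[150:225,230:262]=1
print(rect('top',m&k,.02))
"
```

```text
(array([586.6, 284.7]), array([121.8,  17.4]), -5.1)Traceback (most recent call last):
  File "<string>", line 8, in <module>
    print(rect('top',m&k,.02))
          ~~~~^^^^^^^^^^^^^^^
  File "h.py", line 20, in rect
    (c,s,a)=cv2.minAreaRect((P*1000).astype(np.float32))
            ~~~~~~~~~~~~~~~^^^^^^^^^^^^^^^^^^^^^^^^^^^^^
cv2.error: OpenCV(4.12.0) /io/opencv/modules/imgproc/src/convhull.cpp:143: error: (-215:Assertion failed) total >= 0 && (depth == CV_32F || depth == CV_32S) in function 'convexHull'
```

Emit:
{"fn": "apply_moves", "kwargs": {"steps": [[[0.65, -0.62, -3.2, 0, 0, -0.032, 0], [0.65, -0.62, -3.2, 0, 0, 0, 0.13], [0.65, -0.62, -3.2, 0.0091, 0.1014, 0, 0.13], [0.65, -0.62, -3.2, 0.0091, 0.1014, 0, 0.13], [0.65, -0.62, -3.2, 0.0091, 0.1014, 0, 0.13], [0.65, -0.62, -3.2, 0.0091, 0.1014, 0, 0.13], [0.65, -0.62, -3.2, 0.0091, 0.1014, 0, 0.13], [0.65, -0.62, -3.2, 0.0091, 0.1014, 0, 0.13], [0, 0, 0, 0, 0, 0, 0.13], [0, 0, 0, 0, 0, 0, 0.13]]]}}

```text
time: 43.75
eef_pos: [0.6018, 0.2849, 0.143]
orientation: [[-0.817, 0.087, -0.571], [0.07, 0.996, 0.052], [0.573, 0.002, -0.82]]
contact_force: [-0.2, 0.5, 0.4]
finger_gap: 0.0402
grip_force: 0.0
```

```bash
cat >> h.py <<'E'
def brushR(head,tau,tilt=np.radians(35)):
    """tool orientation with brush heading (rad), bristles tau below level, tool pitched tilt at the grasp"""
    hd=np.array([np.cos(head),np.sin(head),0]); e=tilt-tau
    x=np.cos(e)*hd+np.sin(e)*Z; z=-np.cos(e)*Z+np.sin(e)*hd
    return np.c_[x,np.cross(z,x),z]
E
python3 -c "
from h import *
dl([.6018,.2833,.022],brushR(np.pi-.089,0))
"
```

```text
now [0.6018 0.2849 0.143 ] joints [ 0.03  1.14 -0.91  1.01  0.39  1.74  0.77] gap 0.0402 t 43.75
  shift cm [  0.    -0.16 -12.1 ] rot [-0.0022  0.001  -0.0019]
```

Emit:
{"fn": "apply_moves", "kwargs": {"steps": [[[0, -0.16, -2.5, 0, 0, 0, 0.13], [0, 0, -2.5, 0, 0, 0, 0.13], [0, 0, -2.5, 0, 0, 0, 0.13], [0, 0, -2.0, 0, 0, 0, 0.13], [0, 0, -1.5, 0, 0, 0, 0.13], [0, 0, -0.9, 0, 0, 0, 0.13], [0, 0, 0, 0, 0, 0, 0.13], [0, 0, 0, 0, 0, 0, 1], [0, 0, 0, 0, 0, 0, 1], [0, 0, 0, 0, 0, 0, 1], [0, 0, 0, 0, 0, 0, 1], [0, 0, 0, 0, 0, 0, 1], [0, 0, 0, 0, 0, 0, 1]]]}}

```text
time: 45.38
eef_pos: [0.6022, 0.2822, 0.0228]
orientation: [[-0.816, 0.088, -0.572], [0.071, 0.996, 0.051], [0.574, 0.0, -0.819]]
contact_force: [1.1, -0.1, 3.1]
finger_gap: 0.0177
grip_force: 30.0
```

```bash
python3 -c "
from h import *
save('side','s11.png')
o=sensors.get_obs(); p=np.array(o['eef_pos']); R=np.array(o['orientation']); print(p,R)
tip=np.array([.4497,.2969,.012]); print('tip in tool',R.T@(tip-p))
"
```

```text
[0.60221    0.28218443 0.02275512] [[-8.15798010e-01  8.76146933e-02 -5.71661851e-01]
 [ 7.14479911e-02  9.96154299e-01  5.07128897e-02]
 [ 5.73906605e-01  5.27383613e-04 -8.18920589e-01]]
tip in tool [0.11929632 0.00129119 0.09673801]
```

```bash
cat >> h.py <<'E'
TIP=np.array([.1193,0,.0967])
def tcp(tip,R): return np.array(tip)-R@TIP
E
python3 -c "
from h import *
np.set_printoptions(precision=4,suppress=True)
for hdeg in (45,60):
  h=np.radians(hdeg); R=brushR(h,np.radians(60)); c=np.array([.5765,.424,0])+.014*np.array([np.cos(h),np.sin(h),0])
  print(hdeg,'hi',tcp(c+[0,0,.10],R),'lo',tcp(c+[0,0,.016],R))
  o=sensors.get_obs(); R0=np.array(o['orientation'])
  # yaw first then pitch about world axis perpendicular to heading
  ax=np.cross([np.cos(h),np.sin(h),0],[0,0,1]); print('yaw',h-(np.pi-.0875),'pitch',-np.radians(60)*ax)
"
```

```text
45 hi [0.5388 0.3863 0.2381] lo [0.5388 0.3863 0.1541]
yaw -2.268694490192345 pitch [-0.7405  0.7405 -0.    ]
60 hi [0.5499 0.3779 0.2381] lo [0.5499 0.3779 0.1541]
yaw -2.0068951023931954 pitch [-0.9069  0.5236 -0.    ]
```

View pics/s11.png

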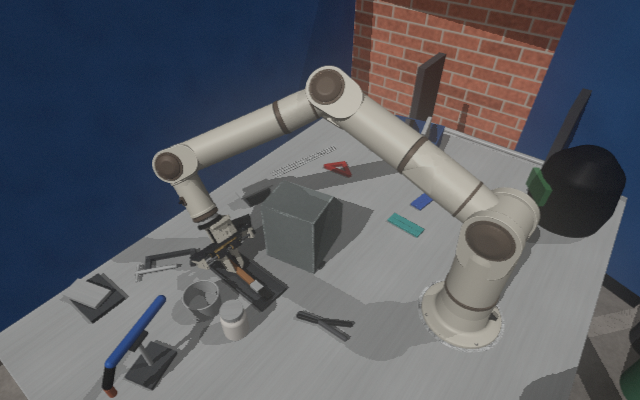

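Emit:
{"fn": "apply_moves", "kwargs": {"steps": [[[0, 0, 1.5, 0, 0, 0, 1], [0, 0, 3, 0, 0, 0, 1], [0, 0, 4, 0, 0, 0, 1], [0, 0, 4, 0, 0, 0, 1], [0, 0, 4, 0, 0, 0, 1], [0, 0, 4, 0, 0, 0, 1], [-0.5, 0, 1, 0, 0, -0.1745, 1], [-0.5, 0, 1, 0, 0, -0.1745, 1], [-0.5, 0, 1, 0, 0, -0.1745, 1], [-0.5, 0, 1, 0, 0, -0.1745, 1], [-0.5, 0, 1, 0, 0, -0.1745, 1], [-0.5, 0, 1, 0, 0, -0.1745, 1], [-0.5, 0, 1, 0, 0, -0.1745, 1], [-0.5, 0, 1, 0, 0, -0.1745, 1], [-0.5, 0, 1, 0, 0, -0.1745, 1], [-0.5, 0, 1, 0, 0, -0.1745, 1], [-0.5, 0, 1, 0, 0, -0.1745, 1], [-0.5, 0, 1, 0, 0, -0.1745, 1], [-0.5, 0, 0, 0, 0, -0.1745, 1], [0, 0, 0, 0, 0, 0, 1]]]}}

```text
time: 47.92
eef_pos: [0.534, 0.2847, 0.3484]
orientation: [[0.573, 0.712, 0.406], [0.586, -0.702, 0.405], [0.573, 0.005, -0.819]]
contact_force: [-0.3, 0.8, -0.9]
finger_gap: 0.0175
grip_force: 30.0
```

```bash
python3 -c "
from h import *
h=np.radians(45); R=brushR(h,np.radians(60)); c=np.array([.5765,.424,0.1])+.014*np.array([np.cos(h),np.sin(h),0])
dl(tcp(c,R),R); dl([.6,.28,.3],brushR(h,0)); M('side'); print(proj('side',[.566,.493,.21]),sensors.get_obs()['grip_force'])
"
```

```text
now [0.534  0.2847 0.3484] joints [ 0.51  0.03 -0.93  2.03 -0.36  0.55 -0.93] gap 0.0175 t 47.925
  shift cm [  0.48  10.17 -11.03] rot [-0.7395  0.7411 -0.0095]
now [0.534  0.2847 0.3484] joints [ 0.51  0.03 -0.93  2.03 -0.36  0.55 -0.93] gap 0.0175 t 47.925
  shift cm [ 6.6  -0.47 -4.84] rot [ 0.0041  0.0037 -0.0073]
[168.35431018 279.14927693] 29.998202919960022
```

Emit:
{"fn": "apply_moves", "kwargs": {"steps": [[[0, 0.4, 0, -0.0925, 0.0926, -0.001, 1], [0, 0.8, 0, -0.0925, 0.0926, -0.001, 1], [0, 1, 0, -0.0925, 0.0926, -0.001, 1], [0, 1, 0, -0.0925, 0.0926, -0.001, 1], [0, 1, 0, -0.0925, 0.0926, -0.001, 1], [0, 1, 0, -0.0925, 0.0926, -0.001, 1], [0, 1, 0, -0.0925, 0.0926, -0.001, 1], [0, 1, 0, -0.0925, 0.0926, -0.001, 1], [0.1, 1, -1, 0, 0, 0, 1], [0.2, 1, -2, 0, 0, 0, 1], [0.2, 1, -2, 0, 0, 0, 1], [0, 0, -2, 0, 0, 0, 1], [0, 0, 0, 0, 0, 0, 1], [0, 0, 0, 0, 0, 0, 1]]]}}

```text
time: 49.68
eef_pos: [0.5421, 0.3837, 0.2781]
orientation: [[0.648, 0.702, -0.296], [0.637, -0.712, -0.295], [-0.418, 0.002, -0.908]]
contact_force: [-0.2, 0.1, -0.0]
finger_gap: 0.0175
grip_force: 30.0
```

```bash
python3 -c "
from h import *
h=np.radians(45); R=brushR(h,np.radians(60)); c=np.array([.5765,.424,0.016])+.014*np.array([np.cos(h),np.sin(h),0])
dl(tcp(c,R),R); M('side'); M('wrist'); a=save('wrist','w12.png'); b=save('side','s12.png')
o=sensors.get_obs(); print(np.array(o['eef_pos'])+np.array(o['orientation'])@TIP, o['contact_force'])
cv2.imwrite('pics/c12.png',np.vstack([cv2.resize(a,(480,300)),cv2.resize(b[180:380,80:400],(480,300))])[:,:,::-1])
"
```

```text
now [0.5421 0.3837 0.2781] joints [-0.35  0.86 -0.71  1.03  0.45  1.84 -1.74] gap 0.0175 t 49.675
  shift cm [ -0.32   0.26 -12.4 ] rot [-0.0019  0.0052  0.0075]
[0.59088404 0.43178924 0.14094005] [-0.34949385 -0.45987286 -1.13176827]
```

View pics/c12.png

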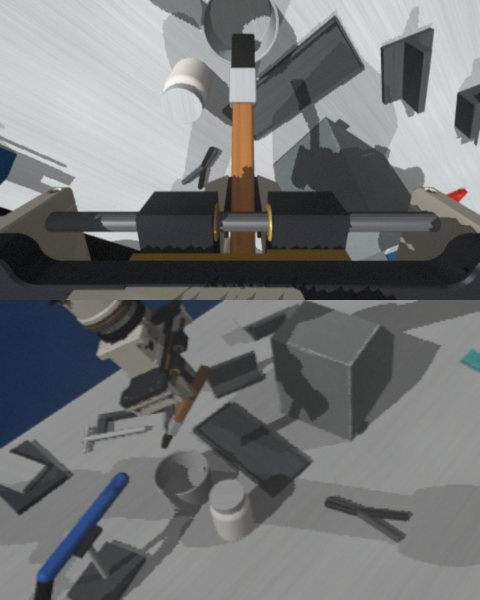

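```bash
python3 -c "
from h import *
o=sensors.get_obs(); t=np.array(o['eef_pos'])+np.array(o['orientation'])@TIP
print(proj('side',t),proj('wrist',t))
"
```

```text
[189.03629978 275.45616129] [323.17217143  50.72984276]
```

The wrist image (upper) shows the bristle tip at about (324,47) full scale, over the pot. The side crop shows it at about (191,273). Both match the predicted tip within about 4 px, so I'll dip now.

Emit:
{"fn": "apply_moves", "kwargs": {"steps": [[[-0.3, 0.26, -1.5, 0, 0, 0, 1], [0, 0, -2, 0, 0, 0, 1], [0, 0, -2, 0, 0, 0, 1], [0, 0, -2, 0, 0, 0, 1], [0, 0, -2, 0, 0, 0, 1], [0, 0, 0, 0, 0, 0, 1]]]}}

```text
time: 50.52
eef_pos: [0.5379, 0.3859, 0.1797]
orientation: [[0.646, 0.702, -0.3], [0.636, -0.712, -0.298], [-0.422, 0.002, -0.906]]
contact_force: [0.4, -0.1, -0.4]
finger_gap: 0.0178
grip_force: 30.0
```

Emit:
{"fn": "apply_moves", "kwargs": {"steps": [[[0, 0, -1, 0, 0, 0, 1], [0, 0, -1, 0, 0, 0, 1], [0, 0, -0.9, 0, 0, 0, 1], [0, 0, 0, 0, 0, 0, 1], [0, 0, 0, 0, 0, 0, 1], [0, 0, 0, 0, 0, 0, 1]]]}}

```text
time: 51.28
eef_pos: [0.5389, 0.3871, 0.1537]
orientation: [[0.647, 0.702, -0.296], [0.637, -0.712, -0.295], [-0.418, 0.002, -0.908]]
contact_force: [0.6, -0.4, 0.4]
finger_gap: 0.0179
grip_force: 30.0
```

```bash
python3 -c "
from h import *
o=sensors.get_obs(); t=np.array(o['eef_pos'])+np.array(o['orientation'])@TIP
print(t)
save('wrist','w13.png')
S=SLOT+.055*np.array([.643*xb[0],.643*xb[1],-.766])
N=.766*xb+.643*Z; T=S+.004*N; print('tag',T)
hd=BQ[2]+np.pi; print(hd)
R=brushR(hd,np.radians(40)); print('pre',tcp(T+.03*N,R),'touch',tcp(T,R)); dl(tcp(T+.03*N,R),R)
"
```

```text
[0.58744186 0.43464612 0.01602913]
tag [ 0.52417448 -0.01425334  0.160442  ]
1.758592653589793
pre [ 0.54907915 -0.14530601  0.28646171] touch [ 0.54478892 -0.12273004  0.26717171]
now [0.5389 0.3871 0.1538] joints [-0.34  0.96 -0.68  1.14  0.49  1.65 -1.78] gap 0.0179 t 51.325
  shift cm [  1.02 -53.24  13.27] rot [ 0.3425 -0.1046  0.9704]
```

The tip is 11 mm above the pot floor with no contact. Now I'll lift, cross over the box and get ready for the tag.

Emit:
{"fn": "apply_moves", "kwargs": {"steps": [[[0, 0, 2, 0, 0, 0, 1], [0, 0, 4, 0, 0, 0, 1], [0, 0, 4.5, 0, 0, 0, 1], [0, 0, 4.5, 0, 0, 0, 1], [0, 0, 4.5, 0, 0, 0, 1], [0, 0, 4.5, 0, 0, 0, 1], [0, 0, 4, 0, 0, 0, 1], [0.1, -3, 0, 0, 0, 0.163, 1], [0.1, -4, 0, 0, 0, 0.163, 1], [0.1, -4.5, 0, 0, 0, 0.163, 1], [0.1, -4.5, 0, 0, 0, 0.163, 1], [0.1, -4.5, 0, 0, 0, 0.163, 1], [0.1, -4.5, 0, 0, 0, 0.163, 1], [0.1, -4.5, 0, 0.1143, 0.0218, 0, 1], [0.1, -4.5, 0, 0.1143, 0.0218, 0, 1], [0.1, -4.5, 0, 0.1143, 0.0218, 0, 1], [0.1, -4.5, 0, 0, 0, 0, 1], [0, -4.5, 0, 0, 0, 0, 1], [0, -4, 0, 0, 0, 0, 1], [0, -2, 0, 0, 0, 0, 1]]]}}

```text
time: 53.82
eef_pos: [0.5447, -0.1531, 0.3968]
orientation: [[-0.182, 0.983, 0.026], [0.977, 0.183, -0.106], [-0.109, 0.006, -0.994]]
contact_force: [0.9, 0.1, -0.4]
finger_gap: 0.0178
grip_force: 30.0
```

```bash
cat >> h.py <<'E'
NF=.766*xb+.643*Z; TAG=SLOT+.055*np.array([.643*xb[0],.643*xb[1],-.766])+.004*NF
RT=brushR(BQ[2]+np.pi,np.radians(40))
E
python3 -c "
from h import *
dl(tcp(TAG+.03*NF,RT),RT)
"
```

```text
now [ 0.5447 -0.1531  0.3968] joints [ 0.28  0.18 -0.14  1.61  0.13  1.32  0.3 ] gap 0.0178 t 53.825
  shift cm [  0.44   0.78 -11.03] rot [0.0209 0.0104 0.0034]
```

Emit:
{"fn": "apply_moves", "kwargs": {"steps": [[[0.44, 0.5, -2, 0.021, 0.0104, 0.003, 1], [0, 0.28, -3, 0, 0, 0, 1], [0, 0, -3, 0, 0, 0, 1], [0, 0, -2, 0, 0, 0, 1], [0, 0, -1, 0, 0, 0, 1], [0, 0, 0, 0, 0, 0, 1], [0, 0, 0, 0, 0, 0, 1]]]}}

```text
time: 54.7
eef_pos: [0.5504, -0.1425, 0.2859]
orientation: [[-0.189, 0.982, 0.016], [0.978, 0.19, -0.084], [-0.086, 0.0, -0.996]]
contact_force: [-0.5, 0.2, -0.1]
finger_gap: 0.0175
grip_force: 30.0
```

```bash
python3 -c "
from h import *
dl(tcp(TAG,RT),RT); M('wrist'); im=save('wrist','w14.png')
o=sensors.get_obs(); t=np.array(o['eef_pos'])+np.array(o['orientation'])@TIP
print('tip err in box axes mm',1000*np.array([(t-TAG)@NF,(t-TAG)@yb,(t-TAG)@np.cross(yb,NF)]))
q,s=fit(im,'wrist',BOX,BQ); print('box',q,s)
print('tag px',proj('wrist',TAG),'tip px',proj('wrist',t),'slot',proj('wrist',SLOT))
"
```

```text
now [ 0.5504 -0.1425  0.2859] joints [ 0.28  0.26 -0.14  1.75  0.13  1.11  0.27] gap 0.0175 t 54.7
  shift cm [-0.56  1.98 -1.87] rot [-0.0011 -0.0002 -0.003 ]
tip err in box axes mm [27.95584284  1.56478914 -1.32582024]
box [ 0.5165164   0.02331572 -1.38062126] 39.88926315307617
tag px [321.18137978  22.53541771] tip px [323.14692761  50.8500178 ] slot [320.80193978 -61.94140637]
```

View pics/w14.png

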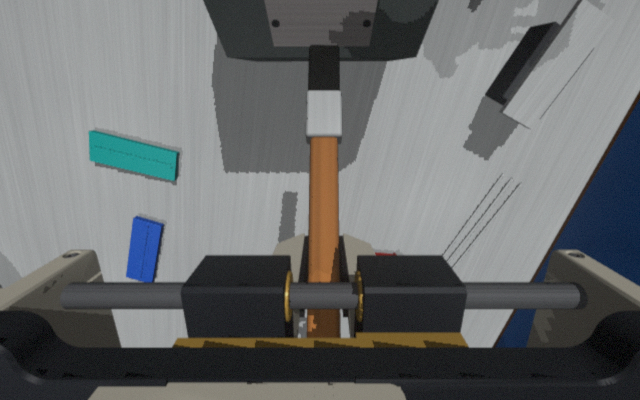

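The wrist image shows the bristle tip at (324,46), centred on the tag between its two screws at (276,23) and (367,23). I'll approach slowly.

Emit:
{"fn": "apply_moves", "kwargs": {"steps": [[[-0.15, 0.6, -0.55, 0, 0, -0.003, 1], [-0.15, 0.55, -0.55, 0, 0, 0, 1], [-0.1, 0.45, -0.4, 0, 0, 0, 1], [-0.05, 0.2, -0.2, 0, 0, 0, 1], [0, 0, 0, 0, 0, 0, 1], [0, 0, 0, 0, 0, 0, 1]]]}}

```text
time: 55.5
eef_pos: [0.5453, -0.1249, 0.268]
orientation: [[-0.185, 0.983, 0.015], [0.979, 0.186, -0.084], [-0.086, -0.001, -0.996]]
contact_force: [-0.8, 0.1, -0.5]
finger_gap: 0.0175
grip_force: 30.0
```

```bash
python3 -c "
from h import *
dl(tcp(TAG,RT),RT)
o=sensors.get_obs(); t=np.array(o['eef_pos'])+np.array(o['orientation'])@TIP
print('tip err',1000*np.array([(t-TAG)@NF,(t-TAG)@yb,(t-TAG)@np.cross(yb,NF)]),o['contact_force'])
"
```

```text
now [ 0.5453 -0.1249  0.268 ] joints [ 0.25  0.27 -0.15  1.79  0.14  1.07  0.23] gap 0.0175 t 55.5
  shift cm [-0.05  0.22 -0.08] rot [-0.0012 -0.0016  0.0008]
tip err [ 2.23385708 -0.00944     0.61155096] [-0.76519157  0.07181651 -0.47625936]
```

Emit:
{"fn": "apply_moves", "kwargs": {"steps": [[[-0.014, 0.075, -0.064, 0, 0, 0, 1], [-0.014, 0.075, -0.064, 0, 0, 0, 1], [0, 0, 0, 0, 0, 0, 1], [0, 0, 0, 0, 0, 0, 1]]]}}

```text
time: 56.0
eef_pos: [0.5455, -0.1247, 0.2675]
orientation: [[-0.184, 0.983, 0.016], [0.979, 0.185, -0.086], [-0.088, -0.0, -0.996]]
contact_force: [-0.1, -5.3, 4.3]
finger_gap: 0.0179
grip_force: 30.0
```

Emit:
{"fn": "apply_moves", "kwargs": {"steps": [[[-0.014, 0.075, -0.064, 0, 0, 0, 1], [0, 0, 0, 0, 0, 0, 1], [0, 0, 0, 0, 0, 0, 1]]]}}

```text
time: 56.38
eef_pos: [0.5456, -0.1248, 0.2673]
orientation: [[-0.184, 0.983, 0.017], [0.979, 0.185, -0.087], [-0.089, 0.001, -0.996]]
contact_force: [0.9, -7.5, 6.0]
finger_gap: 0.0175
grip_force: 30.0
```

The brush touched the tag with about 10 N normal to its middle. Now I'll back off and return the brush to its tray.

Emit:
{"fn": "apply_moves", "kwargs": {"steps": [[[0.05, -0.25, 0.2, 0, 0, 0, 1], [0.14, -0.75, 0.64, 0, 0, 0, 1], [0.28, -1.5, 1.3, 0, 0, 0, 1], [0.4, -2.0, 2.5, 0, 0, 0, 1], [0, 0, 4, 0.1143, 0.0218, 0, 1], [0, 0, 4, 0.1143, 0.0218, 0, 1], [0, 0, 3, 0.1143, 0.0218, 0, 1], [0, 1, 0, 0.1143, 0.0218, 0, 1], [0, 3, 0, 0.1143, 0.0218, 0, 1], [0.5, 4, 0, 0.1143, 0.0218, 0, 1], [0.5, 4, 0, 0, 0, 0.162, 1], [0.5, 4, 0, 0, 0, 0.162, 1], [0.5, 4, 0, 0, 0, 0.162, 1], [0.5, 4, 0, 0, 0, 0.162, 1], [0.5, 4, 0, 0, 0, 0.162, 1], [0.5, 4, 0, 0, 0, 0.162, 1], [0.5, 4, 0, 0, 0, 0.162, 1], [0.5, 4, 0, 0, 0, 0.162, 1], [0.3, 3.5, 0, 0, 0, 0, 1], [0, 1, 0, 0, 0, 0, 1]]]}}

```text
time: 58.88
eef_pos: [0.5807, 0.28, 0.4002]
orientation: [[-0.832, 0.094, -0.547], [0.069, 0.995, 0.067], [0.551, 0.018, -0.834]]
contact_force: [-0.1, -0.6, -1.1]
finger_gap: 0.0176
grip_force: 30.0
```

```bash
python3 -c "
from h import *
dl([.603,.2825,.024],brushR(np.pi-.07,0))
"
```

```text
now [0.5807 0.28   0.4002] joints [-0.17  0.77 -0.42  0.87 -0.07  2.02  0.92] gap 0.0176 t 58.875
  shift cm [  2.23   0.25 -37.62] rot [-0.0155  0.0286  0.0249]
```

Emit:
{"fn": "apply_moves", "kwargs": {"steps": [[[0.4, 0, -3.5, 0, 0, 0, 1], [0.4, 0, -3.5, 0, 0, 0, 1], [0.4, 0, -3.5, 0, 0, 0, 1], [0.4, 0.2, -3.5, 0, 0, 0, 1], [0.4, 0, -3.5, 0, 0, 0, 1], [0.2, 0, -3.5, 0, 0, 0, 1], [0, 0, -3.5, 0, 0, 0, 1], [0, 0, -3.5, -0.0155, 0.0286, 0.0249, 1], [0, 0, 0, 0, 0, 0, 1], [0, 0, 0, 0, 0, 0, 1]]]}}

```text
time: 60.12
eef_pos: [0.6045, 0.2786, 0.1219]
orientation: [[-0.818, 0.076, -0.57], [0.063, 0.997, 0.043], [0.571, -0.001, -0.821]]
contact_force: [-0.3, 0.7, -0.4]
finger_gap: 0.0174
grip_force: 30.0
```

```bash
python3 -c "
from h import *
dl([.603,.2825,.024],brushR(np.pi-.07,0)); M('wrist'); M('side')
save('wrist','w15.png'); s=save('side','s15.png')
o=sensors.get_obs(); t=np.array(o['eef_pos'])+np.array(o['orientation'])@TIP
print(t,proj('side',t),proj('wrist',t))
for c in('wrist','side'):
  for d in viewer.masks_of('brush_mid',c): print(c,round(d['confidence'],2),d['bbox'])
"
```

```text
now [0.6045 0.2786 0.1219] joints [-0.17  1.03 -0.38  1.03  0.02  1.66  1.03] gap 0.0174 t 60.125
  shift cm [-0.15  0.39 -9.79] rot [0.0009 0.0028 0.006 ]
[0.45216565 0.29074162 0.11156186] [266.48923367 274.30204544] [324.1049286   49.79440157]
wrist 0.62 [302.1, 46.6, 340.9, 339.5]
side 0.61 [225.8, 238.3, 273.3, 279.1]
```

Emit:
{"fn": "apply_moves", "kwargs": {"steps": [[[-0.15, 0.39, -2.5, 0, 0.003, 0.006, 1], [0, 0, -2.5, 0, 0, 0, 1], [0, 0, -2.0, 0, 0, 0, 1], [0, 0, -1.5, 0, 0, 0, 1], [0, 0, -0.9, 0, 0, 0, 1], [0, 0, -0.4, 0, 0, 0, 1], [0, 0, 0, 0, 0, 0, 1], [0, 0, 0, 0, 0, 0, 1]]]}}

```text
time: 61.32
eef_pos: [0.6024, 0.2835, 0.0232]
orientation: [[-0.817, 0.068, -0.573], [0.057, 0.998, 0.038], [0.574, -0.001, -0.819]]
contact_force: [0.8, -0.3, -1.0]
finger_gap: 0.0173
grip_force: 30.0
```

Emit:
{"fn": "apply_moves", "kwargs": {"steps": [[[0, 0, -0.05, 0, 0, 0, 1], [0, 0, 0, 0, 0, 0, 0.13], [0, 0, 0, 0, 0, 0, 0.13], [0, 0, 0, 0, 0, 0, 0.13], [0, 0, 0, 0, 0, 0, 0.13], [0, 0, 0.5, 0, 0, 0, 0.13], [0, 0, 1.5, 0, 0, 0, 0.13], [0, 0, 3, 0, 0, 0, 0.13], [0, 0, 4, 0, 0, 0, 0.13], [0, 0, 5, 0, 0, 0, 0.13], [0, 0, 5, -0.0091, -0.1014, 0, 0.13], [0, 0, 5, -0.0091, -0.1014, 0, 0.13], [0, 0, 5, -0.0091, -0.1014, 0, 0.13], [-1, 0, 3, -0.0091, -0.1014, 0, 0.13], [-1, 0, 2, -0.0091, -0.1014, 0, 0.13], [-1, 0, 0, -0.0091, -0.1014, 0, 0.13], [0, 0, 0, 0, 0, 0, 0.13], [0, 0, 0, 0, 0, 0, 0.13]]]}}

```text
time: 63.58
eef_pos: [0.5724, 0.2828, 0.3636]
orientation: [[-0.997, 0.074, -0.002], [0.074, 0.997, -0.014], [0.001, -0.014, -1.0]]
contact_force: [0.2, -1.1, 0.5]
finger_gap: 0.0397
grip_force: 0.0
```

```bash
python3 -c "
from h import *
M('wrist'); a=save('wrist','w16.png'); b=save('top','t16.png')
for d in viewer.masks_of('brush_mid','wrist'): print(round(d['confidence'],2),rect('wrist',d['mask'],.016))
cv2.imwrite('pics/c16.png',np.vstack([cv2.resize(a[:260],(640,260)),cv2.resize(b[130:290,170:490],(640,320))])[:,:,::-1])
"
```

```text
0.76 (array([547.2, 288.2]), array([199.8,  22.5]), -3.5)
```

View pics/c16.png

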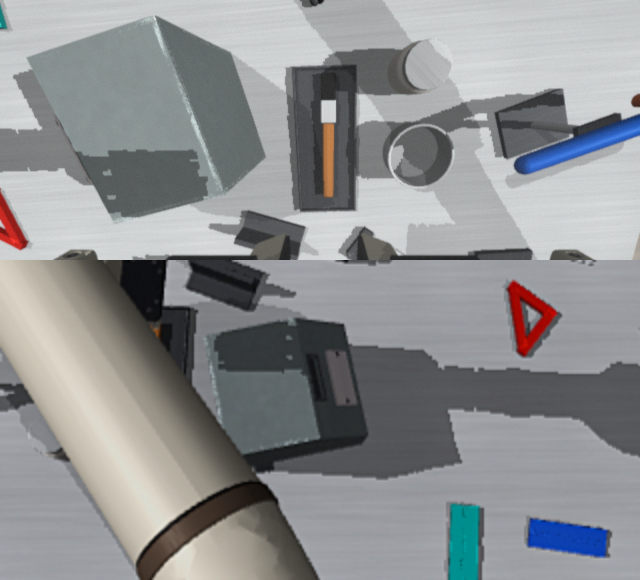

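The brush lies flat in its tray at about (329,135). The pot and jar are standing, no coupons are left on the bench, and both look-alikes are where they started.

```bash
python3 -c "
from plant import robot
print(robot.finish_job())"
```

```text
the job is handed in; nothing more can be done
None
```

The job is handed in: all four coupons went through the slot, and the brush was dipped in the pot, touched to the middle of the tag and laid back flat in its tray, with the pot and jar still standing.

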